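Click the tank cap tight and lock on the sight-window guard

ROBOT

A 7-joint arm with a two-finger parallel gripper is mounted at the origin on a cart in front of the work surface, level with it; the furniture and walls round the work are solid. World frame = base frame: x ahead of the robot, y to its left, z up, the work surface at z = 0. Lengths are in m, angles in rad, forces in N, time in s.
With the tool pointing down it reaches from about 0.425 to 0.925 m from the base axis. Payload 6.8 kg.
Tool frame: the origin (TCP) lies on the front face of the gripper's body, between the roots of the fingers; the fingertips stand 73 mm ahead of it and the grasp point (between the pads) lies 54 mm ahead of it (env.nose_length is the distance from the TCP to the fingertips, in m); z points along the fingers, y is the direction in which the jaws open and shut (so a half turn about z gives the same grasp; the last joint's range is limited). The gripper opens to 85 mm and grips with 20 to 120 N. Pads are 22 mm wide; open, the fingers measure 114 mm over their backs; the gripper's body (76 mm by 85 mm) begins 54 mm behind the grasp point. The pads swing forward as they close: fully open they stand 13 mm farther back than shut.
Start: joints at [-1.218, 0.477, 0.022, 1.555, -0.011, 1.109, -0.083], TCP at [0.3, 0.605, 0.304] pointing down, gripper open.
Joint ranges: [-2.96, 2.96], [-0.34, 2.1], [-1.41, 1.46], [0.24, 2.44], [-1.37, 4.51], [0.17, 1.92], [-2.96, 2.96]. Speed limits (rad/s): [2.39, 2.39, 3.14, 3.14, 3.14, 3.14, 3.14].

INTERFACE

Orientations are given as a unit quaternion [w, x, y, z].
In Python, from cell import env, kin, camera, calibration, job gives the robot as it stands. The module is installed in compiled form; this text tells all that it offers. Calls block until the motion is done:
- env.reach(position, orientation): joint-space move of the TCP to a pose.
- env.movel(position, velocity=0.15, rot=None, stop_force=None): straight line of the TCP; rot=None keeps the orientation; velocity is the mean speed in m/s. With stop_force (N) it stops when the force on the tool has changed by that much, and returns True; else False.
- env.goto_joints(angles): joint-space move.
- env.grip(opening, f_grip=None): finger opening in m; f_grip is the grip in N (None keeps the last); returns when the fingers have stopped.
- env.dwell(seconds).
- kin.inverse_kinematics(position, orientation): joint angles nearest the present ones, or None.
- env.get_state(): the state.
- camera(name): name is "scene" or "top" or "wrist"; returns (picture, depth): 400x640x3 uint8, blue, green, red; 400x640 float32, m along the optical axis (not along the pixel's ray), 0 where there is no reading.
- calibration(name): a dict with "fx", "fy", "cx", "cy" (pixels), "rvec" (rotation vector, rad) and "tvec" (3), from world to camera coordinates, as OpenCV has them. Camera axes: x right, y down, z forward; pixel columns grow to the right and rows downward; lengths in m; the calibration is good to about 2 mm. A picture is of the moment at which its call begins: read the wrist's pose just before it. calibration takes no time and is no camera call; for the wrist camera it gives the pose at the moment of the call.
A pose or a line that the arm cannot do raises env.PlanningError and nothing moves.
- job.job_done(): hands the job in, once; it reports no verdict.
The state is a dict: "time": time; "qpos": joint angles; "joint_velocities": joint speeds; "joint_torque": joint torques, N m; "tcp_pos": TCP position; "orientation": TCP orientation; "force": force on the tool from outside, world axes, zero at the start; "torque": the same for the moment, N m; "opening": finger opening in m.
Only numpy, scipy, OpenCV 4.12 (cv2) and the standard library are available. Lean on these libraries where they do the work, as an engineer would, in place of code of your own. Each camera call takes 0.05 s, during which the arm holds its last target.

TASK

Close up the sloping steel tank: turn its black filler cap clockwise until it comes up against its stop and the ratchet clicks over, then fit the loose metal guard plate over the sight window: lower its keyhole over the screw head, slide it down the slope until it locks under the head, square on the slope, and let go. Do not shift the brown jar, the torch or the white tub.

Things in the scene. Friction and masses are not known exactly. Their poses are not given: they have to be found in the camera images.
- deck: Sloping face (176 mm up the slope, 306 mm wide, 30 degrees from level) of the grey steel tank (195x320x150 mm, fixed). Origin mid-face, on its surface; x up the slope, away from the robot; y across it, to the left; z straight out of it. Cap axis at x 0, y +75 mm; screw at x +37, y -75; both stand along z. Sight window, flat, at x -29, y -75.
- cap_grip (a point): Middle of the straight grip bar on the black filler cap, on the cap's axis, 42 mm out from the face. Bar 60 mm long, 14 mm thick; its top 16 mm beyond this point, the cap's round top (68 mm across) 15 mm below it. x along the bar (turns with it), z out of the face.
- cap_thread (a joint): Turn of the cap's thread, rad, growing clockwise seen from above the cap (tightening). Starts at 0.3 to 0.9, stop at 1.2. Turns easily (0.13 N m) and does not rise or sink.
- cap_ratchet (a joint): Turn of the cap's shell past its thread, rad, clockwise positive, 0 at the start. Stays there until the thread meets its stop, then slips at about 0.3 N m, clicking into a notch every 0.52 rad; more clicks do no harm. The bar's turn is cap_thread + cap_ratchet. It may be let go and taken again; let go part-way, it stays about there or springs back to the notch before.
- screw_foot (a point): Foot of the shoulder screw, on the sloping face on the screw's axis; same axes as deck. Shank 9 mm across; head 22 mm across, its underside 9.5 mm and its top 14.5 mm out from the face.
- guard_fin (a point): Grip point in the upright fin of the loose bare-metal guard plate (fin darker than plate), 28 mm above its underside. Fin 44 mm long (x), 12 mm thick (y), top 44 mm above underside. Plate 130x90x5 mm, 0.2 kg, flat on the bench at first; its middle is 32 mm towards +x from here. x from the fin towards the keyhole, z out of the plate on the fin's side.
- keyhole_entry (a point): Centre of the wide part of the keyhole (30 x 30 mm, for the screw head), on the plate's underside: 47 mm towards +x and 28 mm below the fin's grip point; axes as guard_fin. From here the 14 mm wide slot runs towards +x, with a tapered mouth between 7 and 19 mm from here.
- keyhole_slot_end (a point): Where the screw's axis lies on the plate's underside when the slot is fully home: 29.5 mm towards +x of keyhole_entry; axes as guard_fin. When locked this meets screw_foot, with the guard's x pointing up the slope like that of deck.
- guard: The same guard plate, for its rest and speed: origin in the middle of its underside, axes as guard_fin.
- brown_jar_mid (a point): Middle of a brown jar, 55 mm across, 87 mm tall; a bystander.
- torch_mid (a point): Middle of a dark hand torch, 100 x 41 x 41 mm, lying down; a bystander.
- tub_mid (a point): Middle of a low white tub with a blue rim, 73 x 108 x 68 mm; a bystander.
Things that resemble listed ones, but are neither listed nor needed, are in the scene too. There is more than one size of the guard; the job needs the larger.

How it is judged:
On the way, in this order (a step that is already met when the one before it is completed fails the run):
1. the cap is at its stop and its ratchet has clicked over at least once (value of joint cap_thread above 1.05 rad and value of joint cap_ratchet above 0.38 rad), for 0.1 s.
2. the guard lies on the sloping face with the screw head through the keyhole (x of screw_foot in the frame of keyhole_entry above -0.008 m and z of screw_foot in the frame of keyhole_entry between -0.006 and 0.006 m and distance between screw_foot and keyhole_entry below 0.036 m), for 0.1 s.
At the end, for the whole second after the job is handed in: The cap's thread is at its stop (within 0.15 rad) and its ratchet has slipped over at least one click (0.38 rad or more); the guard lies still and flat on the sloping face (within 0.1 rad), its x axis up the slope within 0.22 rad, with the screw within 10 mm of the closed end of its slot (all of step 1 and distance between screw_foot and keyhole_slot_end below 0.01 m and angle between the z axis of guard and the z axis of deck, either way round below 0.1 rad and angle between the x axis of guard and the x axis of deck, either way round below 0.22 rad and linear speed of guard below 0.02 m/s); the robot touches nothing.
It fails at once if a bystander is shifted by more than 30 mm (distance of any of brown_jar_mid, torch_mid, tub_mid from where it was at the start of the episode above 0.03 m).
It also fails if it takes over 72 s, if anything falls off the work surface, if the arm or the gripper's body presses on something with over 40 N, if the wrist force passes 120 N, or if a joint passes its speed limit or range.

## Working session

There is one attempt and no reset: what is moved stays moved. The work goes in short steps, each a Python script; the robot and the scene stay as the last script left them, time stands still between calls to the robot, and variables do not carry over. Pictures are saved under pics/ and viewed, and the job is handed in when it is done.

```bash
ls; mkdir -p pics; python3 - <<'E'
from cell import env,kin,camera,calibration,job
import cv2,numpy as np
for n in("scene","top"):
    p,d=camera(n); cv2.imwrite(f"pics/{n}0.png",p); np.save(f"pics/{n}0.npy",d)
    c=calibration(n); print(n,c)
s=env.get_state(); print(s)
E
```

```text
pics
scene {'fx': 470.5823331474561, 'fy': 470.5823331474561, 'cx': 316.2660155950169, 'cy': 196.77751152934073, 'rvec': array([ 0.90763133, -2.15195206,  1.43370779]), 'tvec': array([0.36541332, 0.24516805, 1.18757908])}
top {'fx': 425.1860554201994, 'fy': 425.1860554201994, 'cx': 320.30009896510165, 'cy': 199.089327984535, 'rvec': array([ 2.28794893, -1.87100832,  0.2264517 ]), 'tvec': array([-0.08991568,  0.52594977,  1.59273551])}
{'time': 0.1, 'qpos': array([-1.21808031,  0.47773062,  0.0223378 ,  1.55636241, -0.01153697,
        1.10928282, -0.08309527]), 'joint_velocities': array([-0.00112722, -0.00037018, -0.00060977, -0.00221988,  0.00064928,
       -0.00187485, -0.00185865]), 'joint_torque': array([ 4.82171512e-03, -5.97763681e+01,  1.61390103e+00, -2.81956208e+01,
        1.27660541e-02,  5.10145153e-03,  1.45474485e-05]), 'tcp_pos': array([0.29996537, 0.60422138, 0.30300974]), 'orientation': array([-1.47145430e-04,  2.28368615e-01,  9.73574389e-01, -8.14727123e-04]), 'force': array([-0.51264315, -0.04058298, -0.9385468 ]), 'torque': array([ 0.02662289,  0.01813908, -0.03324668]), 'opening': 0.08554906569021475}
```

View pics/scene0.png

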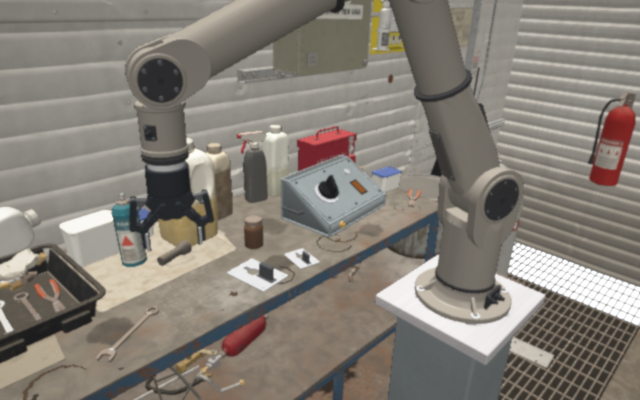

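View pics/top0.png

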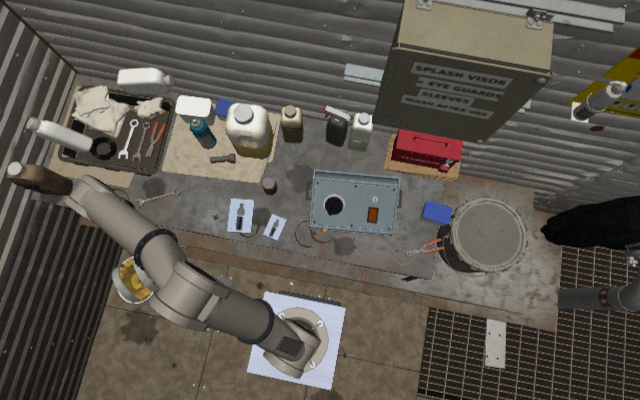

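The scene view shows the large plate at (260,273), the small one at (302,258), the tank at (333,190), the jar at (254,232) and the torch at (174,254). Next I'll take closer crops.

```bash
cat > h.py <<'E'
from cell import env,kin,camera,calibration,job
import cv2,numpy as np
from scipy.spatial.transform import Rotation as R
def cam(n):
    c=calibration(n); Rm=cv2.Rodrigues(c["rvec"])[0]; return c,Rm,c["tvec"]
def unproj(c,u,v,z):
    Rm=cv2.Rodrigues(np.array(c["rvec"]))[0]
    u=np.asarray(u,float);v=np.asarray(v,float)
    P=np.stack([(u-c["cx"])/c["fx"]*z,(v-c["cy"])/c["fy"]*z,z*np.ones_like(u)],-1)
    return (P-np.array(c["tvec"]).ravel())@Rm
def plane_hit(c,u,v,p0,n):
    Rm=cv2.Rodrigues(np.array(c["rvec"]))[0]; o=-Rm.T@np.array(c["tvec"]).ravel()
    d=Rm.T@np.array([(u-c["cx"])/c["fx"],(v-c["cy"])/c["fy"],1.])
    return o+d*(np.dot(np.array(p0)-o,n)/np.dot(d,n))
def proj(c,P):
    return cv2.projectPoints(np.atleast_2d(np.array(P,float)),c["rvec"],c["tvec"],np.array([[c["fx"],0,c["cx"]],[0,c["fy"],c["cy"]],[0,0,1]]),None)[0][:,0]
def q_of(M):
    q=R.from_matrix(M).as_quat(); return np.array([q[3],q[0],q[1],q[2]])
def M_of(q): return R.from_quat([q[1],q[2],q[3],q[0]]).as_matrix()
E
python3 - <<'E'
from h import *
p=cv2.imread("pics/top0.png");
cv2.imwrite("pics/top_crop.png",cv2.resize(p[150:260,215:415],None,fx=4,fy=4,interpolation=cv2.INTER_CUBIC))
p=cv2.imread("pics/scene0.png");
cv2.imwrite("pics/scene_crop.png",cv2.resize(p[145:300,220:420],None,fx=4,fy=3.87,interpolation=cv2.INTER_CUBIC)[:600])
c=calibration("top");d=np.load("pics/top0.npy")
for n,u,v in[("cap",333,205),("tankTL",313,175),("tankTR",398,178),("tankBL",311,226),("tankBR",393,233),("plateL",236,225),("small",270,233),("jar",269,185),("torch",222,158),("tub",437,212),("bench",290,250)]:
    print(n,d[v,u],unproj(c,u,v,d[v,u]).round(3))
E
```

```text
cap 1.5679566 [ 0.502 -0.037  0.142]
tankTL 1.583075 [0.597 0.057 0.152]
tankTR 1.5890278 [ 0.651 -0.256  0.146]
tankBL 1.6418188 [0.424 0.031 0.05 ]
tankBR 1.6272944 [ 0.458 -0.283  0.06 ]
plateL 1.6538591 [0.372 0.318 0.038]
small 1.658521 [0.369 0.183 0.027]
jar 1.6486704 [0.545 0.222 0.08 ]
torch 1.7151915 [0.627 0.44  0.04 ]
tub 1.6427319 [ 0.572 -0.436  0.065]
bench 1.6685461 [0.322 0.095 0.002]
```

View pics/top_crop.png

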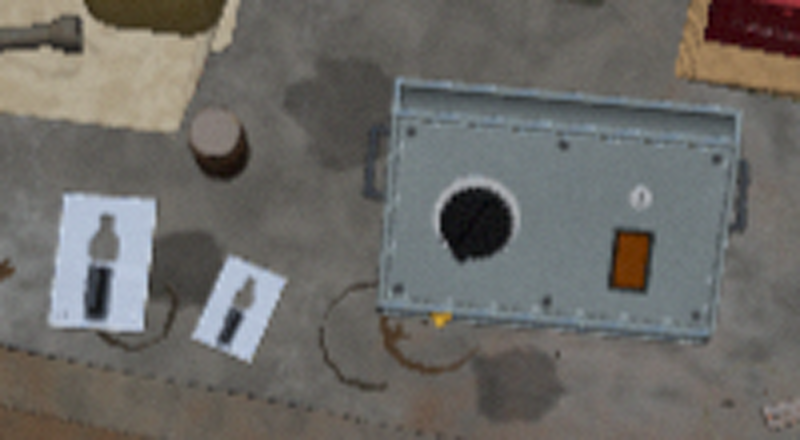

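View pics/scene_crop.png

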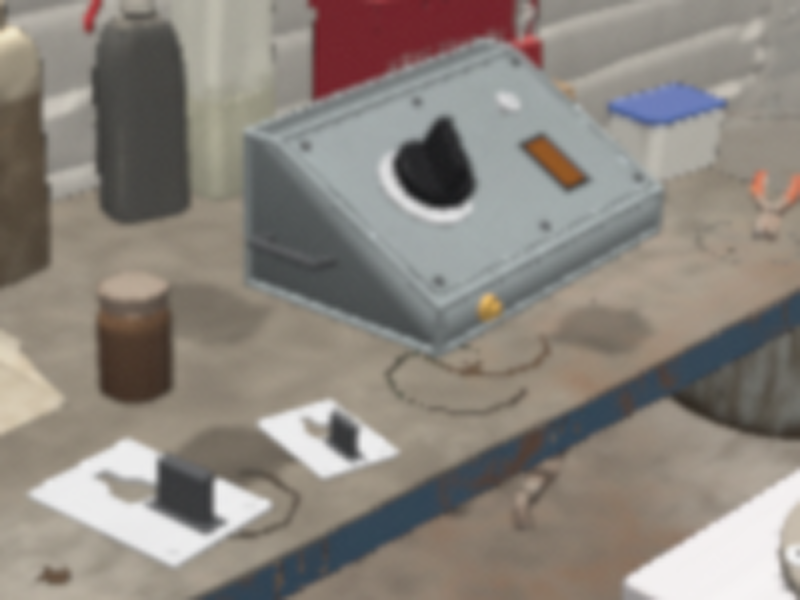

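```bash
cat > deck.py <<'E'
from h import *
c=calibration("top");d=np.load("pics/top0.npy")
pts=[]
for v in range(182,228):
  for u in range(318,392):
    P=unproj(c,u,v,d[v,u]); pts.append(P)
P=np.array(pts); 
# ransac plane
rng=np.random.default_rng(0);best=None
for _ in range(300):
    a=P[rng.choice(len(P),3,False)];n=np.cross(a[1]-a[0],a[2]-a[0]);
    if np.linalg.norm(n)<1e-6: continue
    n/=np.linalg.norm(n); m=np.abs((P-a[0])@n)<.003
    if best is None or m.sum()>best.sum(): best=m
Q=P[best];p0=Q.mean(0);n=np.linalg.svd(Q-p0)[2][2];n*=np.sign(n[2])
if __name__=="__main__":
    print(best.mean(),p0,n,np.degrees(np.arccos(n[2])),"yaw",np.degrees(np.arctan2(-n[1],-n[0])))
    sc=plane_hit(c,215+640/4-.4,150+197/4-.4,p0+n*.0145,n)
    print("screw",sc-n*.0145)
    for u,v in[(398,112),(738,135),(380,308),(712,335)]: print(plane_hit(c,215+u/4,150+v/4,p0,n).round(4))
E
python3 deck.py
```

```text
0.5290834312573442 [ 0.52907895 -0.1231132   0.10416074] [-0.49756283 -0.05503363  0.86568039] 30.039512639543783 yaw 6.311625089373422
screw [ 0.5649444  -0.18380476  0.12091662]
[0.5878 0.0498 0.1489]
[ 0.6281 -0.2639  0.1521]
[0.4195 0.0338 0.0511]
[ 0.457  -0.2843  0.0525]
```

```bash
python3 - <<'E'
from deck import *
s=env.get_state();T=M_of(s["orientation"])
cw=calibration("wrist");Rc=cv2.Rodrigues(cw["rvec"])[0]
o=-Rc.T@cw["tvec"].ravel()
print("cam in tool",(T.T@(o-s["tcp_pos"])).round(4),(T.T@Rc.T).round(3),cw["fx"],cw["cx"])
print("T",T.round(3))
yaw=np.radians(6.8);
h=np.array([np.cos(yaw),np.sin(yaw),0]);y=np.array([-np.sin(yaw),np.cos(yaw),0])
z=-np.sin(np.pi/6)*h+np.cos(np.pi/6)*np.array([0,0,1]);x=np.cross(y,z)
D=np.array([x,y,z]).T
for ctr in [np.array([.523,-.115,.1])]:
  for ang in range(-180,180,30):
    A=np.radians(ang)
    tx=D@np.array([np.cos(A),np.sin(A),0]);tz=-z;ty=np.cross(tz,tx)
    M=np.array([tx,ty,tz]).T
    camo=M@(T.T@(o-s["tcp_pos"]))
    pos=ctr+z*.30-0*camo
    q=kin.inverse_kinematics(pos,q_of(M)); print(ang,None if q is None else np.round(q,2))
E
```

```text
cam in tool [ 0.0801 -0.0004 -0.0696] [[ 0.001 -0.949 -0.315]
 [ 1.     0.001  0.   ]
 [ 0.    -0.315  0.949]] 338.5952594151634 316.67919173461706
T [[-0.896  0.445 -0.001]
 [ 0.445  0.896 -0.002]
 [-0.    -0.002 -1.   ]]
-180 [-0.16 -0.31  0.38  2.35 -0.1   0.59  1.99]
-150 [-0.16 -0.31  0.38  2.35 -0.1   0.59  2.52]
-120 [ 1.07 -0.23 -0.61  2.29 -0.66  0.68 -2.65]
-90 [ 0.8  -0.22 -0.39  2.31 -0.57  0.65 -2.24]
-60 [ 0.54 -0.23 -0.18  2.32 -0.47  0.62 -1.82]
-30 [-0.17 -0.32  0.39  2.35 -0.09  0.59 -1.68]
0 [-0.16 -0.31  0.38  2.35 -0.1   0.59 -1.15]
30 [-0.16 -0.31  0.38  2.35 -0.1   0.59 -0.62]
60 [-0.16 -0.31  0.38  2.35 -0.1   0.59 -0.1 ]
90 [-0.16 -0.31  0.38  2.35 -0.1   0.59  0.42]
120 [-0.16 -0.31  0.38  2.35 -0.1   0.59  0.95]
150 [-0.16 -0.31  0.38  2.35 -0.1   0.59  1.47]
```

```bash
cat >> h.py <<'E'
def deckD(yaw,tilt=np.pi/6):
    h=np.array([np.cos(yaw),np.sin(yaw),0]);y=np.array([-np.sin(yaw),np.cos(yaw),0])
    z=-np.sin(tilt)*h+np.cos(tilt)*np.array([0,0,1]);return np.array([np.cross(y,z),y,z]).T
def tool(D,ang):
    # tool frame whose z=-D z, tool x at angle ang (rad) from D x about D z
    tx=D@np.array([np.cos(ang),np.sin(ang),0]);tz=-D[:,2];return np.array([tx,np.cross(tz,tx),tz]).T
E
python3 - <<'E'
from h import *
D=deckD(np.radians(6.8)); O=np.array([.523,-.115,.1])
def t(n,p,M):
    q=kin.inverse_kinematics(p,q_of(M)); print(n,None if q is None else np.round(q,2))
for s in(0,np.pi):
    t("plate look",[.40,.31,.3],tool(np.eye(3),s))
    t("plate grasp",[.37,.315,.083],tool(np.eye(3),s))
    t("plate up",[.37,.315,.3],tool(np.eye(3),s))
    for nm,dx,h in(("entry hi",-.01,.14),("entry",-.01,.082),("home",-.0395,.082)):
        t(nm,O+D@[dx,-.075,h],tool(D,s))
for a in range(-180,180,30):
    t(f"cap{a}",O+D@[0,.075,.042+.054],tool(D,np.radians(a)))
    t(f"caphi{a}",O+D@[0,.075,.042+.154],tool(D,np.radians(a)))
E
```

```text
plate look [-1.32  0.23  0.64  1.99 -0.16  0.98 -2.18]
plate grasp [-1.21  0.57  0.48  2.18 -0.54  0.51 -1.89]
plate up [-1.38  0.18  0.62  2.03 -0.13  0.97 -2.26]
entry hi [-0.14  0.23  0.64  2.34 -1.24  0.43  0.11]
entry [ 0.54  0.34 -0.18  2.29 -1.29  0.19  0.17]
home [ 1.39  0.66 -1.19  2.29  1.38  0.34 -2.3 ]
plate look [-0.79  0.2   0.01  1.96 -0.    0.98  0.79]
plate grasp [-0.8   0.52 -0.04  2.15  0.04  0.47  0.7 ]
plate up [-0.83  0.17  0.    2.   -0.    0.97  0.74]
entry hi [ 1.1   0.28 -0.75  2.27 -0.31  0.21  2.38]
entry [ 1.23  0.54 -1.01  2.25  1.09  0.22  1.06]
home [ 1.39  0.66 -1.19  2.29  1.38  0.34  0.84]
cap-180 [ 0.88  0.35 -0.98  2.38  1.47  0.23  0.29]
caphi-180 [ 0.21 -0.06 -0.18  2.43 -0.32  0.27  2.  ]
cap-150 [ 0.88  0.35 -0.98  2.38  1.47  0.23  0.81]
caphi-150 [ 0.21 -0.06 -0.18  2.43 -0.32  0.27  2.52]
cap-120 [ 0.88  0.35 -0.98  2.38  1.47  0.23  1.33]
caphi-120 None
cap-90 [ 0.88  0.35 -0.98  2.38  1.47  0.23  1.86]
caphi-90 [ 0.9  -0.03 -0.83  2.39 -0.43  0.28 -2.58]
cap-60 [ 0.88  0.35 -0.98  2.38  1.47  0.23  2.38]
caphi-60 [ 0.66 -0.04 -0.6   2.4  -0.4   0.27 -2.1 ]
cap-30 [ 0.88  0.35 -0.98  2.38  1.47  0.23  2.91]
caphi-30 [ 0.21 -0.06 -0.18  2.43 -0.32  0.27 -1.67]
cap0 [ 1.03  0.44 -1.18  2.37  1.49  0.34 -2.83]
caphi0 [ 0.21 -0.06 -0.18  2.43 -0.32  0.27 -1.15]
cap30 [ 0.88  0.35 -0.98  2.38  1.47  0.23 -2.33]
caphi30 [ 0.21 -0.06 -0.18  2.43 -0.32  0.27 -0.62]
cap60 [ 0.88  0.35 -0.98  2.38  1.47  0.23 -1.81]
caphi60 [ 0.21 -0.06 -0.18  2.43 -0.32  0.27 -0.1 ]
cap90 [ 0.88  0.35 -0.98  2.38  1.47  0.23 -1.28]
caphi90 [ 0.21 -0.06 -0.18  2.43 -0.32  0.27  0.43]
cap120 [ 0.88  0.35 -0.98  2.38  1.47  0.23 -0.76]
caphi120 [ 0.21 -0.06 -0.18  2.43 -0.32  0.27  0.95]
cap150 [ 0.88  0.35 -0.98  2.38  1.47  0.23 -0.24]
caphi150 [ 0.21 -0.06 -0.18  2.43 -0.32  0.27  1.47]
```

```bash
python3 - <<'E'
from h import *
env.reach([.42,.29,.3],q_of(tool(np.eye(3),np.pi)))
s=env.get_state();c=calibration("wrist");p,d=camera("wrist")
cv2.imwrite("pics/w1.png",p);np.save("pics/w1.npy",d);import pickle;pickle.dump(c,open("pics/w1.pkl","wb"))
print(s["time"],s["tcp_pos"],s["qpos"].round(2))
E
```

```text
1.375 [0.41979833 0.29125653 0.30016254] [-0.75  0.21  0.03  1.95 -0.01  0.98  0.85]
```

View pics/w1.png

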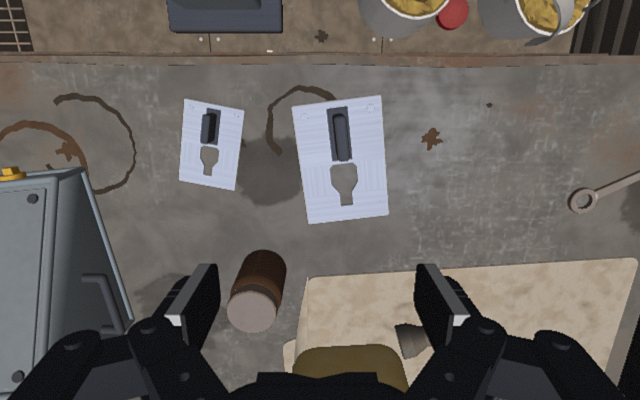

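The wrist view shows the large guard with corners at (292,107), (382,96), (388,214) and (308,223). Its keyhole is at (344,178), on the side away from the robot. The small look-alike is at (211,145).

```bash
python3 - <<'E'
import cv2
p=cv2.imread("pics/w1.png");cv2.imwrite("pics/w1c.png",cv2.resize(p[85:235,275:405],None,fx=4,fy=4,interpolation=cv2.INTER_CUBIC))
E
```

```text
(no output)
```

View pics/w1c.png

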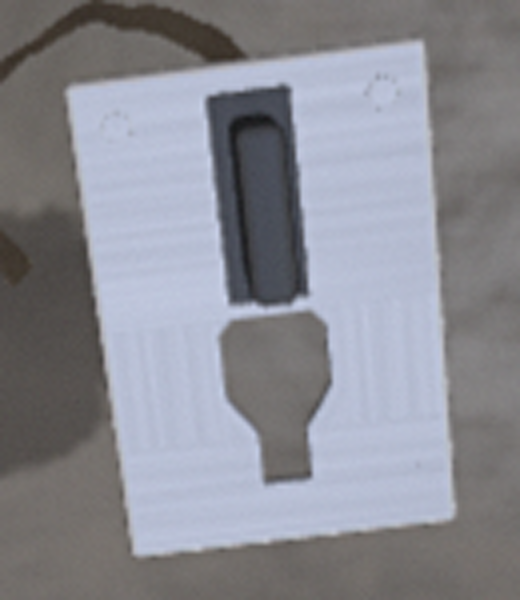

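```bash
python3 - <<'E'
from h import *
import pickle
c=pickle.load(open("pics/w1.pkl","rb"))
uv=np.array([(66,87),(424,40),(456,518),(134,557)])/4.-.375+np.array([275,85])
P=np.array([plane_hit(c,u,v,[0,0,.005],np.array([0,0,1.])) for u,v in uv]);print(P.round(4))
E_=lambda i,j:np.linalg.norm(P[i]-P[j])
print(E_(0,1),E_(1,2),E_(2,3),E_(3,0))
mid=P.mean(0);x=(P[2]+P[3]-P[0]-P[1]);yaw=np.arctan2(x[1],x[0]);y=(P[1]+P[2]-P[0]-P[3])
print(mid,yaw,np.arctan2(-y[0],y[1]))
f=mid-.032*np.array([np.cos(yaw),np.sin(yaw),0]);print("fin",f)
D=deckD(yaw,0)
for h in(.005,.044):
  for a in(-.022,.022):
    for b in(-.006,.006): 
      print(h,a,b,((proj(c,[f[0:3]*[1,1,0]+D@[a,b,h]])[0]-[275,85]+.375)*4).round(0))
k=f*[1,1,0]+D@[.047,0,0.005];print("key",((proj(c,k)[0]-[275,85])*4))
E
```

```text
[[0.3587 0.2641 0.005 ]
 [0.3469 0.3565 0.005 ]
 [0.4784 0.3737 0.005 ]
 [0.4907 0.2809 0.005 ]]
0.09316138248141989 0.1326557927971886 0.09361311846752456 0.1330363760943849
[0.41866715 0.31877797 0.005     ] 0.12864873575762653 0.12934274229609435
fin [0.38693159 0.31467256 0.005     ]
0.005 -0.022 -0.006 [226. 116.]
0.005 -0.022 0.006 [272. 110.]
0.005 0.022 -0.006 [245. 281.]
0.005 0.022 0.006 [289. 275.]
0.044 -0.022 -0.006 [233. 128.]
0.044 -0.022 0.006 [284. 121.]
0.044 0.022 -0.006 [253. 311.]
0.044 0.022 0.006 [302. 305.]
key [274.61960779 365.03649685]
```

```bash
python3 - <<'E'
from h import *
import pickle
c=pickle.load(open("pics/w1.pkl","rb"));d=np.load("pics/w1.npy")
for n,(u,v) in dict(plate=(310,150),plate2=(370,150),plate3=(322,210),bench=(440,150),bench2=(280,190),fin=(341,130),key=(343,178),bench3=(150,100),small=(195,170)).items():
    print(n,unproj(c,u,v,d[v,u]).round(4))
E
```

```text
plate [0.4044 0.2835 0.0045]
plate2 [0.4044 0.3486 0.004 ]
plate3 [0.4738 0.2969 0.0041]
bench [ 0.4051  0.4263 -0.0006]
bench2 [ 0.4514  0.2489 -0.0009]
fin [0.3784 0.3138 0.0429]
key [0.4367 0.3204 0.0005]
bench3 [ 0.3528  0.1156 -0.0006]
small [0.4271 0.1558 0.003 ]
```

```bash
python3 - <<'E'
from h import *
import pickle
env.reach([.44,-.12,.36],q_of(tool(deckD(np.radians(6.8),np.radians(10)),np.pi)))
s=env.get_state();c=calibration("wrist");p,d=camera("wrist")
cv2.imwrite("pics/w2.png",p);np.save("pics/w2.npy",d);pickle.dump(c,open("pics/w2.pkl","wb"))
print(s["time"],s["tcp_pos"],s["qpos"].round(2))
E
```

```text
2.9583 [ 0.44046542 -0.11882144  0.35991618] [-0.34 -0.05  0.49  2.09 -0.03  0.93  1.85]
```

View pics/w2.png

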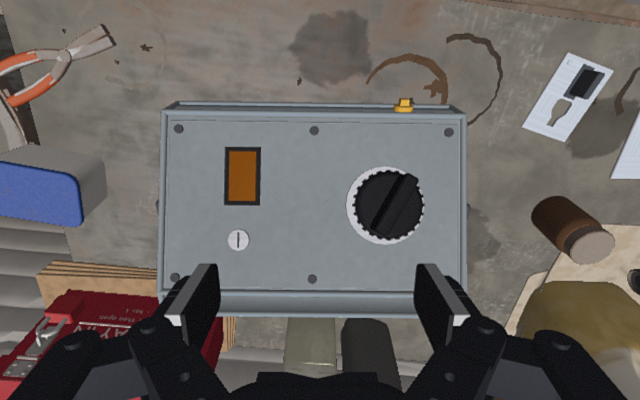

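The screw head is at (238,240), the window at (243,176) and the cap at (389,204), with its bar running from (408,180) to (375,234).

```bash
python3 - <<'E'
from h import *
import pickle
p=cv2.imread("pics/w2.png");d=np.load("pics/w2.npy");c=pickle.load(open("pics/w2.pkl","rb"))
a=cv2.resize(p[155:255,340:440],None,fx=4,fy=4,interpolation=cv2.INTER_CUBIC)
b=cv2.resize(p[155:255,200:300],None,fx=4,fy=4,interpolation=cv2.INTER_CUBIC)
cv2.imwrite("pics/w2c.png",np.hstack([b,a]))
v,u=np.mgrid[140:265,185:455];z=d[v,u];P=unproj(c,u.ravel(),v.ravel(),z.ravel()) if 0 else None
Rm=cv2.Rodrigues(c["rvec"])[0]
P=np.stack([(u-c["cx"])/c["fx"]*z,(v-c["cy"])/c["fy"]*z,z],-1).reshape(-1,3);P=P[P[:,2]>0];P=(P-c["tvec"].ravel())@Rm
rng=np.random.default_rng(0);best=None
for _ in range(300):
    q=P[rng.choice(len(P),3,False)];n=np.cross(q[1]-q[0],q[2]-q[0]);n/=np.linalg.norm(n)+1e-12
    m=np.abs((P-q[0])@n)<.002
    if best is None or m.sum()>best.sum(): best=m
Q=P[best];p0=Q.mean(0);n=np.linalg.svd(Q-p0)[2][2];n*=np.sign(n[2])
print(best.mean(),p0,n,np.degrees(np.arccos(n[2])),"yaw",np.degrees(np.arctan2(-n[1],-n[0])))
for nm,(U,V),h in[("screw",(238,240),.0145),("winTL",(225,148),0),("winTR",(259,148),0),("winBL",(226,206),0),("winBR",(261,205),0),("ring",(385,205),0.005),
   ("cTL",(179,129),0),("cTR",(449,132),0),("cBL",(175,279),0),("eTL",(165,120),0),("eTR",(465,122),0),("bar1",(408,180),.058),("bar2",(375,234),.058)]:
    print(nm,(plane_hit(c,U,V,p0+n*h,n)-n*h).round(4))
E
```

```text
bash:   729 Killed                     python3 - <<'E'
from h import *
import pickle
p=cv2.imread("pics/w2.png");d=np.load("pics/w2.npy");c=pickle.load(open("pics/w2.pkl","rb"))
a=cv2.resize(p[155:255,340:440],None,fx=4,fy=4,interpolation=cv2.INTER_CUBIC)
b=cv2.resize(p[155:255,200:300],None,fx=4,fy=4,interpolation=cv2.INTER_CUBIC)
cv2.imwrite("pics/w2c.png",np.hstack([b,a]))
v,u=np.mgrid[140:265,185:455];z=d[v,u];P=unproj(c,u.ravel(),v.ravel(),z.ravel()) if 0 else None
Rm=cv2.Rodrigues(c["rvec"])[0]
P=np.stack([(u-c["cx"])/c["fx"]*z,(v-c["cy"])/c["fy"]*z,z],-1).reshape(-1,3);P=P[P[:,2]>0];P=(P-c["tvec"].ravel())@Rm
rng=np.random.default_rng(0);best=None
for _ in range(300):
    q=P[rng.choice(len(P),3,False)];n=np.cross(q[1]-q[0],q[2]-q[0]);n/=np.linalg.norm(n)+1e-12
    m=np.abs((P-q[0])@n)<.002
    if best is None or m.sum()>best.sum(): best=m
Q=P[best];p0=Q.mean(0);n=np.linalg.svd(Q-p0)[2][2];n*=np.sign(n[2])
print(best.mean(),p0,n,np.degrees(np.arccos(n[2])),"yaw",np.degrees(np.arctan2(-n[1],-n[0])))
for nm,(U,V),h in[("screw",(238,240),.0145),("winTL",(225,148),0),("winTR",(259,148),0),("winBL",(226,206),0),("winBR",(261,205),0),("ring",(385,205),0.005),
   ("cTL",(179,129),0),("cTR",(449,132),0),("cBL",(175,279),0),("eTL",(165,120),0),("eTR",(465,122),0),("bar1",(408,180),.058),("bar2",(375,234),.058)]:
    print(nm,(plane_hit(c,U,V,p0+n*h,n)-n*h).round(4))
E
```

View pics/w2c.png

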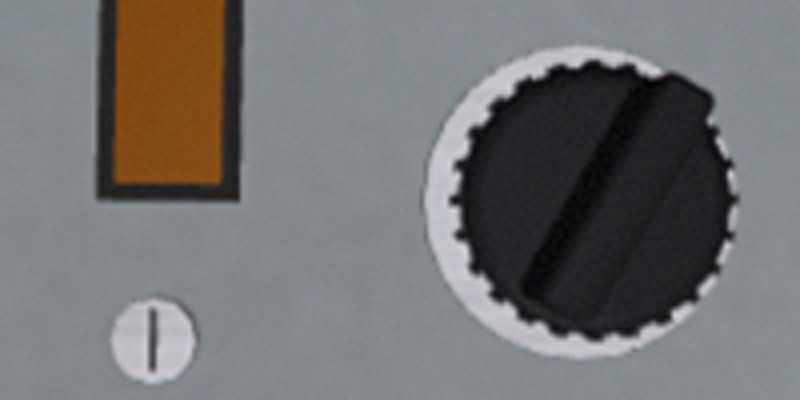

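```bash
cat > fitdeck.py <<'E'
from h import *
import pickle
d=np.load("pics/w2.npy");c=pickle.load(open("pics/w2.pkl","rb"))
v,u=np.mgrid[140:265:2,185:455:2];z=d[v,u]
Rm=cv2.Rodrigues(c["rvec"])[0]
P=np.stack([(u-c["cx"])/c["fx"]*z,(v-c["cy"])/c["fy"]*z,z],-1).reshape(-1,3);P=P[P[:,2]>0];P=(P-c["tvec"].ravel())@Rm
rng=np.random.default_rng(0);best=None
for _ in range(300):
    q=P[rng.choice(len(P),3,False)];n=np.cross(q[1]-q[0],q[2]-q[0]);n/=np.linalg.norm(n)+1e-12
    m=np.abs((P-q[0])@n)<.002
    if best is None or m.sum()>best.sum(): best=m
Q=P[best];p0=Q.mean(0);n=np.linalg.svd(Q-p0,full_matrices=False)[2][2];n*=np.sign(n[2])
print(best.mean(),p0,n,np.degrees(np.arccos(n[2])),"yaw",np.degrees(np.arctan2(-n[1],-n[0])))
for nm,(U,V),h in[("screw",(238,239.6),.0145),("winTL",(225,148),0),("winTR",(259,148),0),("winBL",(226,206),0),("winBR",(261,205),0),("ring",(385,205),0.005),
   ("cTL",(179,129),0),("cTR",(449,132),0),("cBL",(175,279),0),("eTL",(165,120),0),("eTR",(465,122),0),("bar1",(411,178),.058),("bar2",(381.3,231),.058)]:
    print(nm,(plane_hit(c,U,V,p0+n*h,n)-n*h).round(4))
E
python3 fitdeck.py
```

```text
0.8342189160467588 [ 0.52068501 -0.11757422  0.10087156] [-0.49632979 -0.05217081  0.86656503] 29.938105527083692 yaw 6.000508072456116
screw [ 0.5629 -0.1847  0.121 ]
winTL [ 0.483  -0.2122  0.0736]
winTR [ 0.4787 -0.1765  0.0733]
winBL [ 0.5355 -0.2042  0.1042]
winBR [ 0.5303 -0.1678  0.1034]
ring [ 0.5152 -0.0388  0.1025]
cTL [ 0.4713 -0.2627  0.0639]
cTR [0.4401 0.0222 0.0631]
cBL [ 0.6073 -0.2485  0.1426]
eTL [ 0.4649 -0.2785  0.0592]
eTR [0.4288 0.0382 0.0577]
bar1 [ 0.4936 -0.0292  0.0907]
bar2 [ 0.5371 -0.0508  0.1143]
```

```bash
cat >> h.py <<'E'
YAW=np.radians(6.2); DK=deckD(YAW)
_cap=np.array([.5153,-.0394,.1025]);_sc=np.array([.5629,-.1847,.121])
O=((_cap-DK@[0,.075,0])+(_sc-DK@[.037,-.075,0]))/2
E
python3 - <<'E'
from h import *
print(O,(_cap:=np.array([.5153,-.0394,.1025]))-DK@[0,.075,0],np.array([.5629,-.1847,.121])-DK@[.037,-.075,0])
b=DK.T@(np.array([.5371,-.0508,.1143])-np.array([.4936,-.0292,.0907]));print(b,np.degrees(np.arctan2(b[1],b[0])))
ang=np.arctan2(b[1],b[0])+np.pi
M=tool(DK,ang)
for h in(.21,.2,.19,.17,.15,.12,.105):
    q=kin.inverse_kinematics(O+DK@[0,.075,h],q_of(M));print(h,None if q is None else q.round(2))
E
```

```text
[ 0.52317224 -0.11378031  0.1025    ] [ 0.52339995 -0.11396132  0.1025    ] [ 0.52294453 -0.11359929  0.1025    ]
[ 4.72315076e-02 -2.61716328e-02 -1.81908955e-05] -28.991444096092064
0.21 [-0.01 -0.12  0.02  2.43 -0.18  0.31  1.34]
0.2 [-0.01 -0.09  0.02  2.44 -0.2   0.28  1.35]
0.19 [ 0.19 -0.05 -0.18  2.43 -0.27  0.25  1.43]
0.17 [ 0.18  0.   -0.18  2.43 -0.28  0.2   1.44]
0.15 [ 1.1   0.18 -1.14  2.38  0.61  0.19  0.61]
0.12 [ 1.07  0.33 -1.18  2.38  1.24  0.27  0.01]
0.105 [ 0.9   0.32 -0.99  2.38  1.35  0.22 -0.12]
```

```bash
python3 - <<'E'
from h import *
M=tool(DK,np.radians(-29+180))
env.grip(.05)
env.reach(O+DK@[0,.075,.2],q_of(M))
s=env.get_state();print(s["time"],s["qpos"].round(2))
for h in(.18,.16,.15,.14,.12,.105):
    q=kin.inverse_kinematics(O+DK@[0,.075,h],q_of(M));print(h,None if q is None else q.round(2))
try:
    env.movel(O+DK@[0,.075,.105],.08,stop_force=8)
except env.PlanningError as e: print("PE",e)
s=env.get_state();print(s["time"],s["qpos"].round(2),(DK.T@(s["tcp_pos"]-O)).round(4),s["force"].round(1))
E
```

```text
4.1167 [-0.01 -0.09  0.02  2.44 -0.2   0.28  1.36]
0.18 [ 0.05 -0.03 -0.05  2.44 -0.26  0.22  1.41]
0.16 None
0.15 [ 1.1   0.18 -1.14  2.38  0.61  0.19  0.61]
0.14 [ 1.05  0.22 -1.11  2.38  0.82  0.19  0.4 ]
0.12 [ 1.07  0.33 -1.18  2.38  1.24  0.27  0.01]
0.105 [ 0.9   0.32 -0.99  2.38  1.35  0.22 -0.12]
PE the arm cannot follow that straight line within its joint ranges
4.1167 [-0.01 -0.09  0.02  2.44 -0.2   0.28  1.36] [-0.0006  0.0745  0.2001] [-0.3 -0.1  0.9]
```

```bash
cat > fitfk.py <<'E'
from h import *
from scipy.optimize import least_squares
rng=np.random.default_rng(1);qs=[];Ts=[]
while len(qs)<80:
    p=np.array([rng.uniform(.35,.75),rng.uniform(-.45,.5),rng.uniform(.1,.45)])
    M=deckD(rng.uniform(-1,1),rng.uniform(-.3,.7));M=tool(M,rng.uniform(-3,3))
    q=kin.inverse_kinematics(p,q_of(M))
    if q is None: continue
    qs.append(q);Ts.append(np.r_[p,M.ravel()])
qs=np.array(qs);Ts=np.array(Ts)
def fk(par,q):
    w=par[:21].reshape(7,3);pt=par[21:42].reshape(7,3);M=R.from_rotvec(par[42:45]).as_matrix();t=par[45:48]
    q=np.atleast_2d(q);Rt=np.tile(M,(len(q),1,1));tt=np.tile(t,(len(q),1))
    for i in range(6,-1,-1):
        a=w[i]/np.linalg.norm(w[i]);E=R.from_rotvec(q[:,i:i+1]*a).as_matrix()
        Rt=E@Rt;tt=np.einsum('nij,nj->ni',E,tt-pt[i])+pt[i]
    return tt,Rt
def res(par):
    t,Rt=fk(par,qs);return np.r_[(t-Ts[:,:3]).ravel()*3,(Rt.reshape(-1,9)-Ts[:,3:]).ravel()]
best=None
for s1 in(-1,1):
  for s2 in(-1,1):
    for s7 in (-1,1):
     for s5 in (-1,1):
      for m in (0,np.pi):
        w=np.array([[0,0,s1],[0,s2,0],[0,0,s1],[0,s2,0],[0,0,s5],[0,s2,0],[0,0,s7]],float)
        pt=np.array([[0,0,0],[0,0,.25],[0,0,.25],[0,0,.65],[0,0,.65],[0,0,1.05],[0,0,1.05]])
        x0=np.r_[w.ravel(),pt.ravel(),0,0,m,0,0,1.25]
        r=least_squares(res,x0,max_nfev=60)
        if best is None or r.cost<best.cost: best=r;print(s1,s2,s5,s7,m,r.cost,flush=True)
r=least_squares(res,best.x,max_nfev=300);print(r.cost,np.abs(r.fun).max());np.save("fk.npy",r.x)
print(r.x[:21].reshape(7,3).round(3),r.x[21:42].reshape(7,3).round(3))
E
timeout 560 python3 fitfk.py
```

```text
-1 -1 -1 -1 0 11.726663703048207
-1 -1 1 -1 0 1.0472558023173794e-19
-1 -1 1 -1 3.141592653589793 1.0354635337594186e-19
-1 1 -1 -1 0 1.0311967298429842e-19
-1 1 -1 -1 3.141592653589793 1.0254486015886003e-19
1.0254486015886003e-19 1.490890744193507e-10
[[-0.    -0.    -0.414]
 [ 0.     1.327 -0.   ]
 [ 0.    -0.    -0.611]
 [-0.     2.269 -0.   ]
 [-0.    -0.    -2.285]
 [-0.     0.806 -0.   ]
 [-0.    -0.    -2.677]] [[ 0.    -0.     0.03 ]
 [ 0.     0.141  0.287]
 [ 0.    -0.031  0.266]
 [ 0.    -0.936  0.829]
 [ 0.    -0.062 -1.521]
 [ 0.     0.116  1.301]
 [ 0.    -0.062  1.02 ]]
```

```bash
cat > pk.py <<'E'
from h import *
from scipy.optimize import least_squares
_p=np.load("fk.npy");_w=_p[:21].reshape(7,3);_w=_w/np.linalg.norm(_w,axis=1)[:,None];_pt=_p[21:42].reshape(7,3);_M=R.from_rotvec(_p[42:45]).as_matrix();_t=_p[45:48]
LO=np.array([-2.96,-.34,-1.41,.24,-1.37,.17,-2.96]);HI=np.array([2.96,2.1,1.46,2.44,4.51,1.92,2.96])
def fk(q):
    Rt=_M;t=_t
    for i in range(6,-1,-1):
        E=R.from_rotvec(q[i]*_w[i]).as_matrix();Rt=E@Rt;t=E@(t-_pt[i])+_pt[i]
    return t,Rt
def ik(p,M,seed,reg=.02,margin=.02):
    def f(q):
        t,Rt=fk(q);e=R.from_matrix(Rt.T@M).as_rotvec()
        return np.r_[(t-p)*20,e*5,reg*(q-seed)]
    lo=LO+margin;hi=HI-margin
    r=least_squares(f,np.clip(seed,lo+1e-3,hi-1e-3),bounds=(lo,hi),max_nfev=200)
    q=r.x
    # polish
    def g(q):
        t,Rt=fk(q);e=R.from_matrix(Rt.T@M).as_rotvec();return np.r_[(t-p)*20,e*5,1e-4*(q-r.x)]
    r2=least_squares(g,q,bounds=(lo,hi),max_nfev=200);q=r2.x;t,Rt=fk(q)
    ok=np.linalg.norm(t-p)<3e-4 and np.linalg.norm(R.from_matrix(Rt.T@M).as_rotvec())<2e-3
    return q if ok else None
def margin(q,k=(0,1,2,3,4,5)): return min(min(q[i]-LO[i],HI[i]-q[i]) for i in k)
E
cat > s1.py <<'E'
from pk import *
s=env.get_state();print(np.abs(fk(s["qpos"])[0]-s["tcp_pos"]))
rng=np.random.default_rng(0)
for ang in(-29,151):
  M=tool(DK,np.radians(ang));c=[]
  for h in (.105,.2):
    sols=[]
    for k in range(40):
        q=ik(O+DK@[0,.075,h],M,rng.uniform(LO,HI),reg=.001)
        if q is not None: sols.append((margin(q),q))
    sols.sort(key=lambda a:-a[0])
    for m,q in sols[:8]: print(ang,h,round(m,3),q.round(2))
E
timeout 500 python3 s1.py
```

```text
[7.14761583e-13 1.20237154e-13 1.08801856e-14]
-29 0.2 0.067 [ 1.47 -0.07 -1.34  2.37 -0.6   0.32 -1.32]
-29 0.2 0.066 [ 1.43 -0.07 -1.3   2.37 -0.58  0.32 -1.35]
-29 0.2 0.062 [ 1.25 -0.05 -1.15  2.38 -0.51  0.31 -1.43]
-29 0.2 0.062 [ 1.25 -0.05 -1.14  2.38 -0.51  0.31 -1.43]
-29 0.2 0.059 [ 1.14 -0.05 -1.05  2.38 -0.48  0.3  -1.46]
-29 0.2 0.048 [ 0.85 -0.05 -0.79  2.39 -0.42  0.29 -1.54]
-29 0.2 0.04 [ 0.67 -0.06 -0.63  2.4  -0.39  0.29 -1.59]
-29 0.2 0.032 [ 0.5  -0.06 -0.47  2.41 -0.35  0.29 -1.63]
151 0.105 0.069 [ 1.14  0.49 -1.32  2.37  1.44  0.43 -0.15]
151 0.105 0.063 [ 0.98  0.36 -1.1   2.38  1.38  0.27 -0.13]
151 0.105 0.02 [ 1.18  0.55 -1.39  2.37  1.46  0.5  -0.15]
151 0.105 0.02 [ 0.84  0.3  -0.93  2.38  1.33  0.19 -0.11]
151 0.105 0.02 [ 0.84  0.3  -0.93  2.38  1.33  0.19 -0.11]
151 0.105 0.02 [ 1.18  0.55 -1.39  2.37  1.46  0.5  -0.15]
151 0.105 0.02 [ 0.84  0.3  -0.93  2.38  1.33  0.19 -0.11]
151 0.105 0.02 [ 0.84  0.3  -0.93  2.38  1.33  0.19 -0.11]
151 0.2 0.067 [ 1.47 -0.07 -1.34  2.37 -0.6   0.32  1.82]
151 0.2 0.061 [ 1.22 -0.05 -1.12  2.38 -0.5   0.3   1.71]
151 0.2 0.06 [ 1.17 -0.05 -1.08  2.38 -0.49  0.3   1.69]
151 0.2 0.054 [ 0.99 -0.05 -0.91  2.39 -0.45  0.3   1.64]
151 0.2 0.038 [ 0.63 -0.06 -0.59  2.4  -0.38  0.29  1.55]
151 0.2 0.036 [ 0.58 -0.06 -0.54  2.4  -0.37  0.29  1.53]
151 0.2 0.032 [ 0.5  -0.06 -0.46  2.41 -0.35  0.29  1.51]
151 0.2 0.031 [ 0.49 -0.06 -0.46  2.41 -0.35  0.29  1.51]
```

```bash
cat > s2.py <<'E'
from pk import *
M=tool(DK,np.radians(151))
q=np.array([1.14,.49,-1.32,2.37,1.44,.43,-.15])
path=[]
for h in np.arange(.105,.2501,.005):
    q2=ik(O+DK@[0,.075,h],M,q,reg=.05,margin=.01)
    print(round(h,3),None if q2 is None else (q2.round(2),round(margin(q2),3)))
    if q2 is None: break
    q=q2;path.append(q)
np.save("cap_path.npy",path)
E
timeout 500 python3 s2.py
```

```text
0.105 (array([ 1.14,  0.49, -1.32,  2.37,  1.44,  0.43, -0.15]), np.float64(0.069))
0.11 (array([ 1.16,  0.48, -1.34,  2.37,  1.41,  0.42, -0.12]), np.float64(0.068))
0.115 (array([ 1.18,  0.47, -1.36,  2.37,  1.38,  0.42, -0.09]), np.float64(0.054))
0.12 (array([ 1.2 ,  0.46, -1.38,  2.37,  1.35,  0.42, -0.06]), np.float64(0.033))
0.125 (array([ 1.23,  0.45, -1.4 ,  2.37,  1.31,  0.42, -0.03]), np.float64(0.01))
0.13 (array([ 1.24,  0.42, -1.4 ,  2.38,  1.27,  0.39,  0.01]), np.float64(0.01))
0.135 (array([ 1.25,  0.39, -1.4 ,  2.38,  1.21,  0.37,  0.06]), np.float64(0.01))
0.14 (array([ 1.27,  0.36, -1.4 ,  2.38,  1.15,  0.35,  0.12]), np.float64(0.01))
0.145 (array([ 1.28,  0.33, -1.4 ,  2.38,  1.07,  0.32,  0.18]), np.float64(0.01))
0.15 (array([ 1.3 ,  0.3 , -1.4 ,  2.38,  0.99,  0.3 ,  0.26]), np.float64(0.01))
0.155 (array([ 1.32,  0.27, -1.4 ,  2.38,  0.89,  0.28,  0.36]), np.float64(0.01))
0.16 (array([ 1.34,  0.24, -1.4 ,  2.38,  0.77,  0.26,  0.48]), np.float64(0.01))
0.165 (array([ 1.36,  0.21, -1.4 ,  2.38,  0.62,  0.24,  0.62]), np.float64(0.01))
0.17 (array([ 1.38,  0.
[... 688 characters left out ...]
0.37,  1.87]), np.float64(0.066))
0.215 (array([ 1.32, -0.14, -1.16,  2.37, -0.7 ,  0.39,  1.9 ]), np.float64(0.067))
0.22 (array([ 1.3 , -0.16, -1.13,  2.37, -0.72,  0.41,  1.93]), np.float64(0.067))
0.225 (array([ 1.29, -0.18, -1.1 ,  2.37, -0.74,  0.44,  1.95]), np.float64(0.068))
0.23 (array([ 1.28, -0.2 , -1.07,  2.37, -0.76,  0.46,  1.96]), np.float64(0.07))
0.235 (array([ 1.27, -0.21, -1.05,  2.37, -0.77,  0.48,  1.97]), np.float64(0.071))
0.24 (array([ 1.26, -0.23, -1.03,  2.37, -0.78,  0.5 ,  1.99]), np.float64(0.073))
0.245 (array([ 1.25, -0.25, -1.01,  2.37, -0.79,  0.52,  1.99]), np.float64(0.074))
0.25 (array([ 1.25, -0.26, -0.99,  2.36, -0.79,  0.55,  2.  ]), np.float64(0.076))
```

```bash
cat > s3.py <<'E'
from pk import *
import sys
q=np.array([1.14,.49,-1.32,2.37,1.44,.43,-.15])
path=[]
n=20
for k in range(n+1):
    f=k/n
    tilt=np.radians(30-25*f);g=.051+.12*f
    M=tool(deckD(YAW,tilt),np.radians(151))
    p=O+DK@[0,.075,g]-M[:,2]*.054
    seed=q*.85+.15*np.array([.2,.3,-.3,2.2,.3,.6,.9])
    q2=ik(p,M,seed,reg=.05,margin=.02)
    print(round(g,3),None if q2 is None else (q2.round(2),round(margin(q2),3)))
    if q2 is None: break
    q=q2;path.append(q)
np.save("cap_path.npy",path)
E
timeout 500 python3 s3.py
```

```text
0.051 (array([ 1.05,  0.41, -1.2 ,  2.37,  1.41,  0.33, -0.14]), np.float64(0.066))
0.057 (array([ 1.  ,  0.34, -1.11,  2.36,  1.2 ,  0.28,  0.04]), np.float64(0.076))
0.063 (array([ 0.97,  0.3 , -1.07,  2.35,  0.99,  0.27,  0.23]), np.float64(0.087))
0.069 (array([ 0.95,  0.27, -1.05,  2.34,  0.81,  0.28,  0.41]), np.float64(0.099))
0.075 (array([ 0.94,  0.25, -1.03,  2.33,  0.65,  0.3 ,  0.56]), np.float64(0.111))
0.081 (array([ 0.92,  0.22, -1.  ,  2.32,  0.52,  0.32,  0.68]), np.float64(0.124))
0.087 (array([ 0.89,  0.2 , -0.96,  2.3 ,  0.4 ,  0.35,  0.79]), np.float64(0.136))
0.093 (array([ 0.85,  0.18, -0.91,  2.29,  0.31,  0.38,  0.88]), np.float64(0.148))
0.099 (array([ 0.8 ,  0.16, -0.86,  2.28,  0.23,  0.42,  0.95]), np.float64(0.16))
0.105 (array([ 0.75,  0.14, -0.8 ,  2.27,  0.17,  0.46,  1.  ]), np.float64(0.171))
0.111 (array([ 0.7 ,  0.12, -0.75,  2.26,  0.12,  0.49,  1.04]), np.float64(0.183))
0.117 (array([ 0.65,  0.11, -0.69,  2.25,  0.09,  0.53,  1.07]), np.float64(0.194))
0.123 (array([ 0.6 ,  0.09, -0.64,  2.23,  0.07,  0.57,  1.09]), np.float64(0.206))
0.129 (array([ 0.56,  0.08, -0.6 ,  2.22,  0.05,  0.61,  1.1 ]), np.float64(0.218))
0.135 (array([ 0.52,  0.08, -0.56,  2.21,  0.04,  0.65,  1.11]), np.float64(0.231))
0.141 (array([ 0.48,  0.07, -0.52,  2.2 ,  0.03,  0.69,  1.12]), np.float64(0.243))
0.147 (array([ 0.45,  0.06, -0.49,  2.18,  0.03,  0.73,  1.12]), np.float64(0.256))
0.153 (array([ 0.43,  0.06, -0.46,  2.17,  0.02,  0.76,  1.13]), np.float64(0.269))
0.159 (array([ 0.4 ,  0.06, -0.44,  2.16,  0.02,  0.8 ,  1.13]), np.float64(0.282))
0.165 (array([ 0.38,  0.05, -0.42,  2.15,  0.02,  0.84,  1.13]), np.float64(0.295))
0.171 (array([ 0.36,  0.05, -0.4 ,  2.13,  0.02,  0.88,  1.13]), np.float64(0.308))
```

```bash
python3 - <<'E'
from pk import *
P=np.load("cap_path.npy")
for k in(20,12,8,5,3,2,1,0):
    env.goto_joints(P[k]);s=env.get_state()
    print(k,round(s["time"],2),(DK.T@(s["tcp_pos"]-O)).round(4),s["force"].round(1))
    if np.linalg.norm(s["force"])>8: break
p,d=camera("wrist");cv2.imwrite("pics/w3.png",p)
E
```

```text
20 4.74 [0.0219 0.0745 0.2195] [ 0.5 -1.   0.1]
12 5.14 [0.012  0.0746 0.1754] [-1.1  0.1  0.7]
8 5.5 [0.0096 0.0745 0.1526] [-0.1 -0.1 -0. ]
5 5.88 [0.0064 0.0745 0.1349] [0.4 0.2 1.1]
3 6.26 [0.0041 0.0747 0.1231] [-0.2 -0.2  0.3]
2 6.56 [0.0027 0.0748 0.1172] [ 0.5 -0.4  0.9]
1 6.88 [0.0013 0.0749 0.1111] [-0.1 -1.  -0.1]
0 7.18 [-1.000e-04  7.500e-02  1.051e-01] [-0.7 -0.4 -0.6]
```

View pics/w3.png

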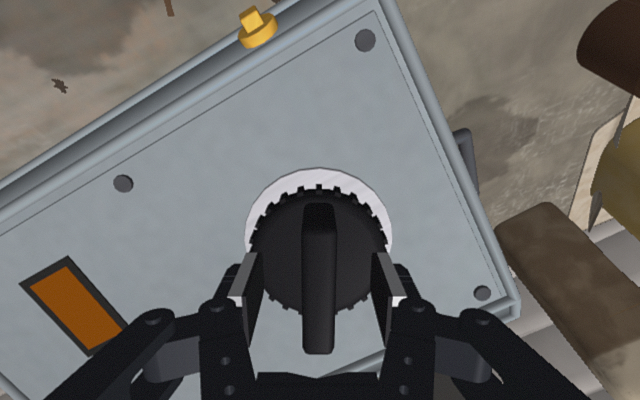

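The bar is centred at (318,280) between the pads and parallel to them, so I'll grip and turn.

```bash
python3 - <<'E'
from pk import *
env.grip(0.0,60);s=env.get_state();print(s["opening"],s["force"].round(1),s["torque"].round(2))
q0=s["qpos"].copy();n=DK[:,2]
q=np.array(np.load("cap_path.npy")[0])
for k in range(1,15):
    q[6]-=.125;env.goto_joints(q);s=env.get_state()
    print(k,round(s["time"],2),round(q0[6]-s["qpos"][6],3),"tq",round(s["torque"]@n,3),s["force"].round(1),round(s["joint_torque"][6],2),round(s["opening"],4))
p,d=camera("wrist");cv2.imwrite("pics/w4.png",p)
E
```

```text
0.012989710603615574 [-3.9 -0.6  8.2] [0.02 0.57 0.07]
1 7.9 0.126 tq 0.05 [-6.  -0.2  8.3] -0.32 0.013
2 8.15 0.251 tq 0.069 [-5.6 -0.3  8.5] -0.3 0.0132
3 8.4 0.376 tq 0.032 [-5.6 -0.   9.2] -0.3 0.013
4 8.65 0.501 tq 0.002 [-4.8 -0.1  8.5] -0.3 0.0129
5 8.9 0.626 tq 0.059 [-5.8 -0.2  9. ] -0.3 0.013
6 9.15 0.751 tq 0.069 [-6.2 -0.4  9.4] -0.31 0.0132
7 9.4 0.875 tq 0.064 [-5.7  0.1  9.9] -0.28 0.013
8 9.65 1.001 tq 0.017 [-7.1 -0.8  8.9] -0.27 0.0129
9 9.9 1.126 tq -0.137 [-7.6 -1.6 10.2] -0.16 0.0129
10 10.15 1.251 tq -0.039 [-7.2 -0.3 10.1] -0.3 0.0131
11 10.4 1.375 tq 0.206 [-6.7 -1.7  9.3] -0.43 0.0133
12 10.65 1.501 tq -0.106 [-8.1 -1.3  9.3] -0.16 0.013
13 10.9 1.626 tq -0.138 [-7.8 -1.2 10.5] -0.16 0.0131
14 11.15 1.751 tq 0.033 [-8.4 -0.2  9.7] -0.3 0.013
```

View pics/w4.png

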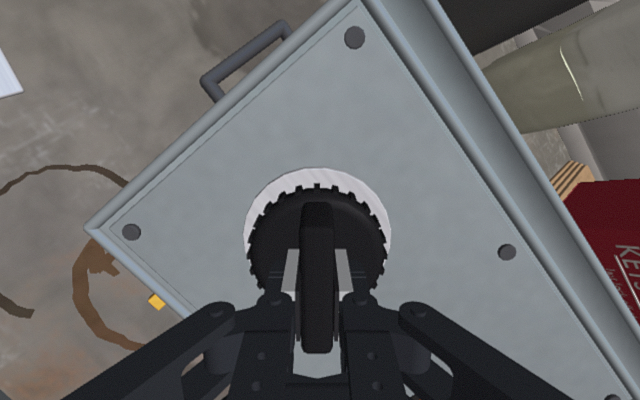

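```bash
python3 - <<'E'
from pk import *
s=env.get_state();q=s["qpos"].copy();q[:6]=np.load("cap_path.npy")[0][:6];n=DK[:,2];q0=q[6]
for k in range(1,16):
    q[6]-=.06;env.goto_joints(q);s=env.get_state()
    print(k,round(s["time"],2),round(q0-s["qpos"][6],3),"tq",round(s["torque"]@n,3),round(s["joint_torque"][6],2))
E
```

```text
1 11.45 0.059 tq 0.116 -0.22
2 11.7 0.119 tq 0.254 -0.41
3 11.95 0.179 tq 0.17 -0.21
4 12.2 0.239 tq 0.062 -0.13
5 12.45 0.299 tq -0.114 -0.06
6 12.7 0.359 tq -0.055 -0.04
7 12.95 0.419 tq -0.143 -0.01
8 13.2 0.479 tq -0.025 -0.14
9 13.45 0.539 tq -0.02 -0.13
10 13.7 0.599 tq 0.198 -0.34
11 13.95 0.658 tq 0.461 -0.59
12 14.2 0.719 tq 0.161 -0.29
13 14.45 0.779 tq -0.035 -0.14
14 14.7 0.839 tq -0.083 -0.03
15 14.95 0.899 tq -0.055 -0.11
```

```bash
python3 - <<'E'
from pk import *
P=np.load("cap_path.npy")
env.grip(.06);s=env.get_state();off=s["qpos"][6]-P[0][6];print(off,s["force"].round(1))
for k in(1,2,4,7,12,20):
    q=P[k].copy();q[6]+=off;env.goto_joints(q)
s=env.get_state();print(s["time"],s["force"].round(1),s["qpos"].round(2))
p,d=camera("wrist");cv2.imwrite("pics/w5.png",p)
E
```

```text
-2.6487679676498788 [ 1.4  0.1 -0.2]
17.7417 [-0.4 -0.1 -0.3] [ 0.36  0.05 -0.4   2.13  0.02  0.87 -1.52]
```

View pics/w5.png

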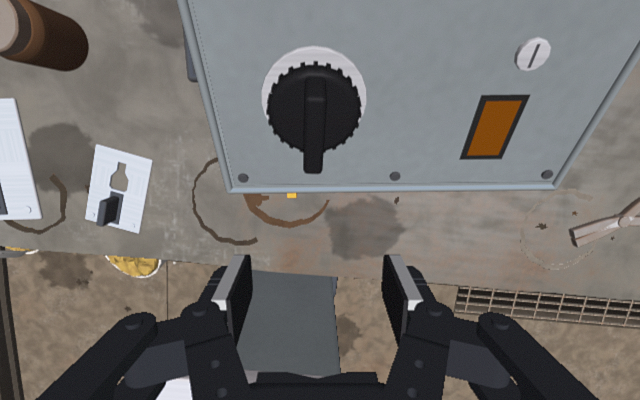

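```bash
cat > s4.py <<'E'
from pk import *
rng=np.random.default_rng(0)
FIN=np.array([.38693,.31467,0]);FY=.129
GH=.032
def pose_deck(dx,hz,lam,s,yoff=0.):
    # fin grip point (at height GH above underside) placed at deck x dx with plate underside hz above deck
    M=tool(deckD(YAW,np.pi/6-lam),s);g=O+DK@[dx,-.075+yoff,hz+GH];return g-M[:,2]*.054,M
def pose_bench(h,lam,s):
    M=tool(deckD(FY,-lam),s);g=FIN+[0,0,h+GH];return g-M[:,2]*.054,M
if __name__=="__main__":
  for lam in(10,15,20):
   l=np.radians(lam)
   for s in(0,np.pi):
    for nm,(p,M) in dict(bench=pose_bench(0,l,s),benchhi=pose_bench(.15,l,s),hi=pose_deck(-.01,.06,l,s),entry=pose_deck(-.01,.0,l,s),home=pose_deck(-.0395,0,l,s)).items():
      b=[]
      for k in range(14):
        q=ik(p,M,rng.uniform(LO,HI),reg=.001)
        if q is not None:b.append((margin(q,range(7)),q))
      b.sort(key=lambda a:-a[0]);print(lam,round(s),nm,[(round(m,2),q.round(2)) for m,q in b[:2]],flush=True)
E
timeout 560 python3 s4.py
```

```text
10 0 bench [(np.float64(0.45), array([-0.32,  0.64, -0.55,  1.99,  0.31,  0.75, -2.48])), (np.float64(0.4), array([-1.1 ,  0.63,  0.46,  2.04, -0.54,  0.75, -1.7 ]))]
10 0 benchhi [(np.float64(0.53), array([-0.3 ,  0.4 , -0.55,  1.91,  0.11,  1.02, -2.34])), (np.float64(0.52), array([-0.43,  0.38, -0.39,  1.92,  0.04,  1.01, -2.27]))]
10 0 hi [(np.float64(0.27), array([ 1.19,  0.33, -0.95,  2.17,  0.28,  0.47, -1.38])), (np.float64(0.26), array([ 1.02,  0.27, -0.74,  2.18,  0.09,  0.44, -1.22]))]
10 0 entry [(np.float64(0.24), array([ 1.26,  0.61, -1.17,  2.15,  0.91,  0.55, -1.95])), (np.float64(0.2), array([-0.27,  0.41,  0.74,  2.24, -1.06,  0.5 , -0.16]))]
10 0 home [(np.float64(0.13), array([ 0.3 ,  0.33,  0.06,  2.26, -0.63,  0.3 , -0.53])), (np.float64(0.13), array([ 0.3 ,  0.32,  0.06,  2.26, -0.63,  0.3 , -0.53]))]
10 3 bench [(np.float64(0.47), array([-0.1 ,  0.76, -0.86,  1.97,  0.59,  0.86,  0.42])), (np.float64(0.46), array([-0.15,  0.72, -0.77,  1.98,  0.51,  0.82,  0.49]))]
10 3 benchhi [(np.float64(0.53), array([-0.29,  0.41, -0.57,  1.91,  0.12,  1.02,  0.8 ])), (np.
[... 3222 characters left out ...]
 1.89,  0.05,  0.9 ,  0.92]))]
20 3 benchhi [(np.float64(0.62), array([-0.32,  0.48, -0.48,  1.82,  0.01,  1.17,  0.91])), (np.float64(0.46), array([-0.01,  0.62, -0.95,  1.79,  0.26,  1.23,  0.66]))]
20 3 hi [(np.float64(0.37), array([ 1.05,  0.36, -0.88,  2.07,  0.34,  0.7 ,  1.66])), (np.float64(0.37), array([ 1.03,  0.35, -0.85,  2.07,  0.32,  0.69,  1.68]))]
20 3 entry [(np.float64(0.39), array([ 0.97,  0.5 , -0.85,  2.05,  0.54,  0.64,  1.48])), (np.float64(0.38), array([ 0.77,  0.42, -0.58,  2.06,  0.31,  0.58,  1.67]))]
20 3 home [(np.float64(0.33), array([ 1.16,  0.6 , -1.08,  2.1 ,  0.77,  0.7 ,  1.3 ])), (np.float64(0.29), array([ 0.38,  0.36, -0.09,  2.15, -0.08,  0.48,  2.04]))]
```

```bash
sed -i 's/^rng=.*$/rng=np.random.default_rng(0);LAM=np.radians(18)/' s4.py; python3 - <<'E'
from s4 import *
p,M=pose_bench(.12,LAM,0)
env.grip(.05)
s=env.get_state()
env.movel(s["tcp_pos"]+[0,0,.05],.2)
q=ik(p,M,np.array([-.45,.5,-.35,1.85,0,1.1,-2.2]),reg=.02);print(q.round(2))
env.goto_joints(q)
p,M=pose_bench(.03,LAM,0);env.movel(p,.15)
s=env.get_state();print(s["time"],s["tcp_pos"],s["qpos"].round(2),s["force"].round(1))
im,d=camera("wrist");cv2.imwrite("pics/w6.png",im)
E
```

```text
[-0.43  0.48 -0.35  1.86 -0.03  1.08 -2.19]
20.6667 [0.40399523 0.3169332  0.11405216] [-0.45  0.61 -0.34  1.9   0.01  0.91 -2.2 ] [ 0.6 -0.1  0.3]
```

View pics/w6.png

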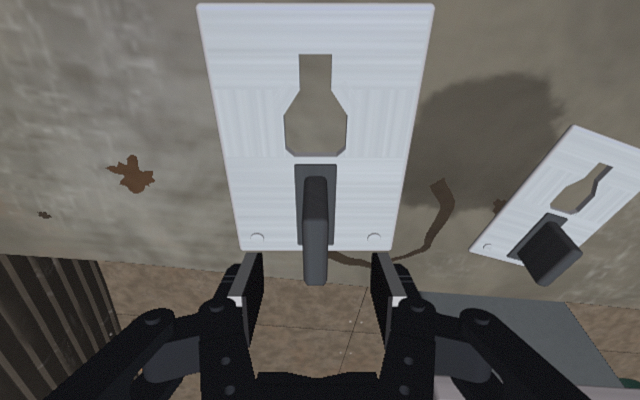

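The fin is centred at (316,230) and square between the pads, and the keyhole shows clearly at (315,120). I'll descend and grasp.

```bash
python3 - <<'E'
from s4 import *
import pickle
p,M=pose_bench(0,LAM,0);print(env.movel(p,.06,stop_force=8))
s=env.get_state();print(s["tcp_pos"]-p)
env.grip(0,100);s=env.get_state();print(s["opening"],s["force"].round(1))
p,M=pose_bench(.12,LAM,0);env.movel(p,.12);s=env.get_state();print(s["time"],s["opening"],s["force"].round(1),s["torque"].round(2))
s=env.get_state();c=calibration("wrist");im,d=camera("wrist");cv2.imwrite("pics/w7.png",im);np.save("pics/w7.npy",d);pickle.dump((c,s["tcp_pos"],s["orientation"]),open("pics/w7.pkl","wb"))
E
```

```text
False
[-1.04911820e-04  7.59431537e-06 -2.14051519e-04]
0.01032193492762555 [ 0.5 -0.7  5.3]
22.95 0.010452074711523127 [ 0.4  0.2 -1.3] [ 0.1  -0.43 -0.  ]
```

View pics/w7.png

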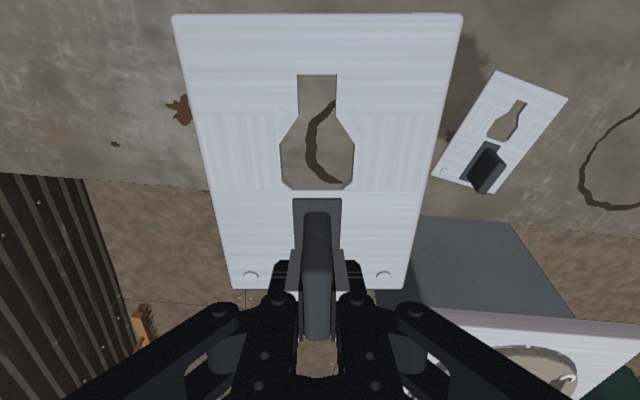

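```bash
python3 - <<'E'
from s4 import *
import pickle
c,tp,q=pickle.load(open("pics/w7.pkl","rb"));d=np.load("pics/w7.npy");M=M_of(q)
G=deckD(FY,0) ; # nominal guard axes
g0=tp+M[:,2]*.054-G@[0,0,GH]  # nominal fin point on underside
pts=[]
for u,v in [(u,v) for u in range(205,440,6) for v in range(30,270,6)]:
    if (265<u<370 and v>60): continue
    if d[v,u]<=0: continue
    P=G.T@(unproj(c,u,v,d[v,u])-g0)
    if abs(P[0]-.032)<.062 and abs(P[1])<.042 and abs(P[2]-.005)<.02: pts.append(P)
pts=np.array(pts);A=np.c_[pts[:,:2],np.ones(len(pts))];k,r,_,_=np.linalg.lstsq(A,pts[:,2],rcond=None);print(len(pts),"slopes,z0",k,np.std(A@k-pts[:,2]))
n=np.array([-k[0],-k[1],1]);n/=np.linalg.norm(n);p0=np.array([0,0,k[2]])
for nm,(u,v) in dict(TL=(172.5,14.5),TR=(462,13.5),BL=(232,289),BR=(406,289),keyL=(281,188-8),keyN1=(290,190),keyN2=(345,190),slotL=(297,75),slotR=(336,75),wL=(280,148),wR=(355,150)).items():
    print(nm,(G.T@(plane_hit(c,u,v,g0+G@p0,G@n)-g0)).round(4))
E
```

```text
767 slopes,z0 [-0.00178799 -0.00262146  0.00407131] 0.0005805076095749569
TL [0.0989 0.0448 0.0038]
TR [ 0.0992 -0.0465  0.004 ]
BL [-0.0344  0.0456  0.004 ]
BR [-0.0342 -0.0497  0.0043]
keyL [0.0367 0.0144 0.004 ]
keyN1 [0.0316 0.0108 0.004 ]
keyN2 [ 0.0316 -0.013   0.004 ]
slotL [0.0802 0.0061 0.0039]
slotR [ 0.0802 -0.0074  0.0039]
wL [0.0519 0.0139 0.0039]
wR [ 0.051 -0.016  0.004]
```

```bash
cat > s5.py <<'E'
from s4 import *
q0=env.get_state()["qpos"]
p,M=pose_bench(.27,LAM,0);qa=ik(p,M,q0,reg=.03)
p,M=pose_deck(-.010,.15,LAM,0);qb=ik(p,M,np.array([.6,.25,-.4,2.0,.1,.75,-1.4]),reg=.03)
p,M=pose_deck(-.010,.045,LAM,0);qc=ik(p,M,qb,reg=.03)
print(qa,qb,qc)
def plate(q):
    t,Rt=fk(q);g=t+Rt[:,2]*.054
    # guard axes from tool: tool x leaned
    x=Rt@np.array([np.cos(LAM),0,np.sin(LAM)]);y=-Rt[:,1];z=np.cross(x,y)
    return [g+x*a+y*b-z*GH for a in np.linspace(-.033,.097,6) for b in (-.045,0,.045)],z
print(plate(q0)[1])
for a,b in((qa,qb),(qb,qc)):
  for f in np.linspace(0,1,13):
    P,z=plate(a+f*(b-a));P=np.array(P);Dk=(P-O)@DK
    print(round(f,2),"minz",P[:,2].min().round(3),"mindeckz",Dk[:,2].min().round(3),"deck xy",Dk[:,:2].mean(0).round(3),z.round(2))
np.save("q5.npy",[qa,qb,qc])
E
python3 s5.py
```

```text
[-0.4123585   0.31649672 -0.36493274  1.72114277 -0.07721443  1.37691737
 -2.19205596] [ 0.72198704  0.07879281 -0.37480333  2.10455283 -0.09051236  0.77763714
 -1.05303235] [ 0.60138745  0.27925205 -0.3351337   2.11116968  0.01960534  0.5722677
 -1.190873  ]
[0.58398181 0.07641266 0.80816233]
0.0 minz 0.219 mindeckz 0.115 deck xy [0.006 0.441] [0.58 0.08 0.81]
0.08 minz 0.214 mindeckz 0.099 deck xy [0.024 0.403] [0.56 0.03 0.83]
0.17 minz 0.21 mindeckz 0.085 deck xy [0.038 0.363] [ 0.53 -0.    0.85]
0.25 minz 0.208 mindeckz 0.074 deck xy [0.05  0.321] [ 0.49 -0.04  0.87]
0.33 minz 0.206 mindeckz 0.066 deck xy [0.058 0.278] [ 0.45 -0.06  0.89]
0.42 minz 0.205 mindeckz 0.061 deck xy [0.063 0.233] [ 0.41 -0.08  0.91]
0.5 minz 0.204 mindeckz 0.058 deck xy [0.065 0.188] [ 0.36 -0.09  0.93]
0.58 minz 0.205 mindeckz 0.058 deck xy [0.063 0.142] [ 0.32 -0.09  0.94]
0.67 minz 0.206 mindeckz 0.061 deck xy [0.057 0.097] [ 0.27 -0.09  0.96]
0.75 minz 0.207 mindeckz 0.067 deck xy [0.047 0.052] [ 0.22 -0.08  0.97]
0.83 minz 0.209 mindeckz 0.075 deck xy [0.034 0.008] [ 0.18 -0.05  0.98]
0.92 minz 0
[... 367 characters left out ...]
indeckz 0.073 deck xy [-0.002 -0.078] [0.1  0.01 0.99]
0.33 minz 0.184 mindeckz 0.065 deck xy [-0.002 -0.078] [0.1  0.01 0.99]
0.42 minz 0.176 mindeckz 0.056 deck xy [-0.002 -0.078] [0.1  0.01 0.99]
0.5 minz 0.169 mindeckz 0.047 deck xy [-0.002 -0.079] [0.1  0.01 0.99]
0.58 minz 0.161 mindeckz 0.038 deck xy [-0.002 -0.078] [0.1  0.01 0.99]
0.67 minz 0.153 mindeckz 0.029 deck xy [-0.002 -0.078] [0.1  0.01 0.99]
0.75 minz 0.146 mindeckz 0.021 deck xy [-0.002 -0.078] [0.1  0.01 0.99]
0.83 minz 0.138 mindeckz 0.012 deck xy [-0.002 -0.077] [0.1  0.01 0.99]
0.92 minz 0.13 mindeckz 0.003 deck xy [-0.003 -0.076] [0.1  0.01 0.99]
1.0 minz 0.122 mindeckz -0.006 deck xy [-0.003 -0.075] [0.1  0.01 0.99]
```

```bash
sed -i 's/0,np.sin(LAM)\])/0,-np.sin(LAM)])/' s5.py; python3 s5.py
```

```text
[-0.4123585   0.31649672 -0.36493274  1.72114277 -0.07721443  1.37691737
 -2.19205596] [ 0.72198704  0.07879281 -0.37480333  2.10455283 -0.09051236  0.77763714
 -1.05303235] [ 0.60138745  0.27925205 -0.3351337   2.11116968  0.01960534  0.5722677
 -1.190873  ]
[1.33984037e-03 9.59477934e-04 9.99998642e-01]
0.0 minz 0.27 mindeckz 0.141 deck xy [0.034 0.441] [-0. -0.  1.]
0.08 minz 0.262 mindeckz 0.127 deck xy [0.052 0.403] [-0.03 -0.05  1.  ]
0.17 minz 0.254 mindeckz 0.115 deck xy [0.066 0.362] [-0.07 -0.08  0.99]
0.25 minz 0.247 mindeckz 0.106 deck xy [0.078 0.32 ] [-0.11 -0.12  0.99]
0.33 minz 0.24 mindeckz 0.101 deck xy [0.086 0.276] [-0.15 -0.14  0.98]
0.42 minz 0.234 mindeckz 0.097 deck xy [0.091 0.231] [-0.2  -0.16  0.97]
0.5 minz 0.229 mindeckz 0.097 deck xy [0.092 0.185] [-0.25 -0.17  0.95]
0.58 minz 0.224 mindeckz 0.1 deck xy [0.09 0.14] [-0.3  -0.16  0.94]
0.67 minz 0.22 mindeckz 0.105 deck xy [0.083 0.094] [-0.34 -0.16  0.93]
0.75 minz 0.216 mindeckz 0.113 deck xy [0.074 0.05 ] [-0.39 -0.14  0.91]
0.83 minz 0.214 mindeckz 0.123 deck xy [0.06  0.006] [-0.43 -0.12  0.9 ]
0.92 
[... 411 characters left out ...]
3 -0.078] [-0.5  -0.05  0.87]
0.33 minz 0.182 mindeckz 0.115 deck xy [ 0.023 -0.078] [-0.5  -0.05  0.87]
0.42 minz 0.174 mindeckz 0.107 deck xy [ 0.023 -0.078] [-0.5  -0.05  0.87]
0.5 minz 0.167 mindeckz 0.098 deck xy [ 0.023 -0.079] [-0.5  -0.05  0.87]
0.58 minz 0.159 mindeckz 0.089 deck xy [ 0.023 -0.078] [-0.5  -0.05  0.87]
0.67 minz 0.151 mindeckz 0.08 deck xy [ 0.023 -0.078] [-0.5  -0.05  0.87]
0.75 minz 0.144 mindeckz 0.071 deck xy [ 0.023 -0.078] [-0.5  -0.05  0.87]
0.83 minz 0.136 mindeckz 0.063 deck xy [ 0.023 -0.077] [-0.5  -0.05  0.87]
0.92 minz 0.128 mindeckz 0.054 deck xy [ 0.022 -0.076] [-0.5  -0.05  0.87]
1.0 minz 0.12 mindeckz 0.045 deck xy [ 0.022 -0.075] [-0.5  -0.05  0.87]
```

```bash
python3 - <<'E'
from h import *
c=calibration("top");d=np.load("pics/top0.npy")
for u,v in[(336,108),(335,118),(334,130),(337,140),(363,117),(360,135),(360,148),(292,112),(291,125),(246,110),(262,130)]: print(u,v,unproj(c,u,v,d[v,u]).round(3))
from s5 import plate,qa,qb
for f in np.linspace(0,1,7):
    P,_=plate(qa+f*(qb-qa));P=np.array(P);print(f,P.min(0).round(3),P.max(0).round(3))
E
```

```text
336 108 [0.901 0.027 0.107]
335 118 [0.809 0.017 0.218]
334 130 [0.79  0.015 0.148]
337 140 [ 0.784 -0.001  0.068]
363 117 [ 0.814 -0.082  0.258]
360 135 [ 0.784 -0.086  0.164]
360 148 [ 0.782 -0.099  0.035]
292 112 [0.791 0.174 0.239]
291 125 [0.761 0.175 0.19 ]
246 110 [0.737 0.322 0.305]
262 130 [0.699 0.264 0.243]
[-0.4123585   0.31649672 -0.36493274  1.72114277 -0.07721443  1.37691737
 -2.19205596] [ 0.72198704  0.07879281 -0.37480333  2.10455283 -0.09051236  0.77763714
 -1.05303235] [ 0.60138745  0.27925205 -0.3351337   2.11116968  0.01960534  0.5722677
 -1.190873  ]
[1.33984037e-03 9.59477934e-04 9.99998642e-01]
0.0 minz 0.27 mindeckz 0.141 deck xy [0.034 0.441] [-0. -0.  1.]
0.08 minz 0.262 mindeckz 0.127 deck xy [0.052 0.403] [-0.03 -0.05  1.  ]
0.17 minz 0.254 mindeckz 0.115 deck xy [0.066 0.362] [-0.07 -0.08  0.99]
0.25 minz 0.247 mindeckz 0.106 deck xy [0.078 0.32 ] [-0.11 -0.12  0.99]
0.33 minz 0.24 mindeckz 0.101 deck xy [0.086 0.276] [-0.15 -0.14  0.98]
0.42 minz 0.234 mindeckz 0.097 deck xy [0.091 0.231] [-0.2  -0.16  0.97]
0.5 minz 0.229 mindeckz 0.097 deck xy [0.092
[... 1115 characters left out ...]
-0.5  -0.05  0.87]
0.75 minz 0.144 mindeckz 0.071 deck xy [ 0.023 -0.078] [-0.5  -0.05  0.87]
0.83 minz 0.136 mindeckz 0.063 deck xy [ 0.023 -0.077] [-0.5  -0.05  0.87]
0.92 minz 0.128 mindeckz 0.054 deck xy [ 0.022 -0.076] [-0.5  -0.05  0.87]
1.0 minz 0.12 mindeckz 0.045 deck xy [ 0.022 -0.075] [-0.5  -0.05  0.87]
0.0 [0.348 0.266 0.27 ] [0.489 0.372 0.27 ]
0.16666666666666666 [0.399 0.193 0.254] [0.538 0.296 0.271]
0.3333333333333333 [0.435 0.111 0.24 ] [0.573 0.212 0.273]
0.5 [0.456 0.024 0.229] [0.591 0.122 0.275]
0.6666666666666666 [ 0.459 -0.067  0.22 ] [0.591 0.03  0.277]
0.8333333333333333 [ 0.446 -0.158  0.214] [ 0.572 -0.06   0.278]
1.0 [ 0.415 -0.245  0.211] [ 0.536 -0.144  0.276]
```

Clear of everything, with the plate staying under x = 0.6 and the bottles beyond 0.7. Moving.

```bash
python3 - <<'E'
from s4 import *
import pickle
qa,qb,qc=np.load("q5.npy")
for q in(qa,qb,qc): env.goto_joints(q)
s=env.get_state();print(s["time"],s["opening"],s["force"].round(1),(DK.T@(s["tcp_pos"]-O)).round(4))
c=calibration("wrist");im,d=camera("wrist");cv2.imwrite("pics/w8.png",im);np.save("pics/w8.npy",d);pickle.dump((c,s["tcp_pos"],s["orientation"]),open("pics/w8.pkl","wb"))
E
```

```text
26.025 0.01070202810358287 [ 0.3  0.6 -1.7] [ 0.0068 -0.0742  0.1282]
```

View pics/w8.png

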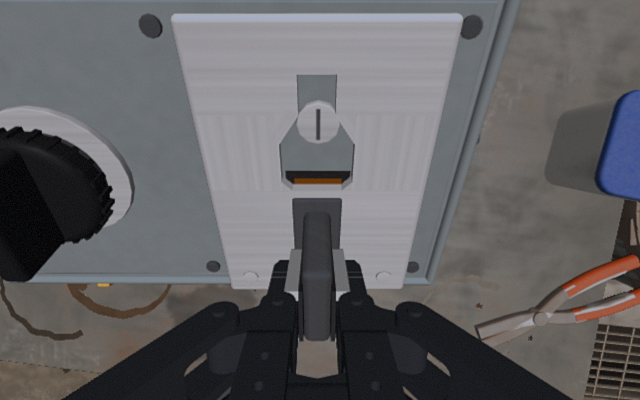

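```bash
python3 - <<'E'
from s4 import *
import pickle
c,tp,q=pickle.load(open("pics/w8.pkl","rb"));d=np.load("pics/w8.npy");M=M_of(q)
P=plane_hit(c,318.2,121,O+DK[:,2]*.0145,DK[:,2]);print("screw deck",(DK.T@(P-O)).round(4), "depth", (DK.T@(unproj(c,313,121,d[121,313])-O)).round(4))
# key near edge & sides on plate top plane hz .045+.005
for u,v in((290,190),(345,190),(280.5,150),(354.5,150),(297,75),(336,75)): print((DK.T@(plane_hit(c,u,v,O+DK[:,2]*.05,DK[:,2])-O)).round(4))
for u,v in((200,40),(440,40),(230,250),(400,250)): print("plate",(DK.T@(unproj(c,u,v,d[v,u])-O)).round(4))
for u,v in((150,60),(170,150),(180,240),(470,50),(150,200)): print("deck",(DK.T@(unproj(c,u,v,d[v,u])-O)).round(4))
E
```

```text
screw deck [ 0.0384 -0.0754  0.0145] depth [ 0.0382 -0.0729  0.0142]
[ 0.0222 -0.0633  0.05  ]
[ 0.0223 -0.0869  0.05  ]
[ 0.0415 -0.0604  0.05  ]
[ 0.0415 -0.0896  0.05  ]
[ 0.0705 -0.0679  0.05  ]
[ 0.0705 -0.0813  0.05  ]
plate [ 0.0814 -0.0365  0.0494]
plate [ 0.0816 -0.1149  0.0494]
plate [-0.0146 -0.0319  0.0492]
plate [-0.0142 -0.116   0.0493]
deck [ 0.0626  0.0053 -0.0008]
deck [0.015  0.0073 0.0007]
deck [-0.0541  0.0183  0.0001]
deck [ 0.0678 -0.1461  0.0007]
deck [-0.02    0.0287  0.0004]
```

```bash
python3 - <<'E'
from s4 import *
p,M=pose_deck(-.0098,.003,LAM,0);r=env.movel(p,.05,stop_force=8);s=env.get_state()
print(r,(DK.T@(s["tcp_pos"]-p)).round(4),s["force"].round(1))
p,M=pose_deck(-.0098,-.003,LAM,0);r=env.movel(p,.015,stop_force=5);env.dwell(.2);s=env.get_state()
print(r,(DK.T@(s["tcp_pos"]-p)).round(4),(DK.T@s["force"]).round(1),s["torque"].round(2),s["time"])
im,d=camera("wrist");cv2.imwrite("pics/w9.png",im);np.save("pics/w9.npy",d)
c=calibration("wrist")
for u,v in((200,40),(440,40),(230,250),(400,250)): print("plate",(DK.T@(unproj(c,u,v,d[v,u])-O)).round(4))
E
```

```text
False [ 0.0001 -0.      0.0001] [-0.1 -0.3 -1. ]
True [ 0.0002 -0.0002  0.0039] [3.1 0.2 5.1] [-0.    0.19  0.03] 27.55
plate [ 0.0818 -0.0377  0.0053]
plate [ 0.0817 -0.1166  0.0045]
plate [-0.0146 -0.0329  0.0047]
plate [-0.0146 -0.1174  0.0047]
```

View pics/w9.png

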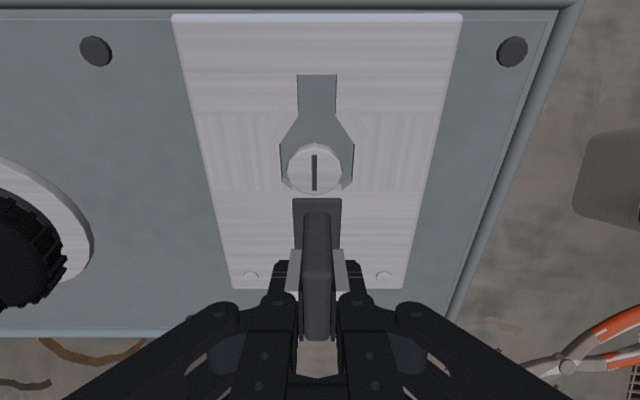

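The plate is flat on the face with the screw head through the keyhole at (315,170). Now I'll slide it.

```bash
python3 - <<'E'
from s4 import *
s=env.get_state();p0,M=pose_deck(-.0098,0,LAM,0);z=(DK.T@(s["tcp_pos"]-p0))[2]
for dx,y in((-.025,.0007),(-.042,.0007)):
    p,M=pose_deck(dx,z,LAM,0,y);r=env.movel(p,.03,stop_force=15);env.dwell(.1);s=env.get_state()
    print(r,(DK.T@(s["tcp_pos"]-p0)).round(4),(DK.T@s["force"]).round(1),s["opening"],s["time"])
    if r: break
im,d=camera("wrist");cv2.imwrite("pics/w10.png",im)
c=calibration("wrist")
for u,v in((200,40),(440,40),(230,250),(400,250)): print("plate",(DK.T@(unproj(c,u,v,d[v,u])-O)).round(4))
E
```

```text
False [-0.0161  0.0008  0.001 ] [-2.9  0.7  1.7] 0.010852199396885906 28.325
False [-0.0301  0.0006  0.0009] [3.5 1.2 4.6] 0.010776903976913202 29.1417
plate [ 0.0516 -0.0368  0.0052]
plate [ 0.0517 -0.1156  0.0051]
plate [-0.0442 -0.0323  0.0052]
plate [-0.0452 -0.1168  0.0041]
```

View pics/w10.png

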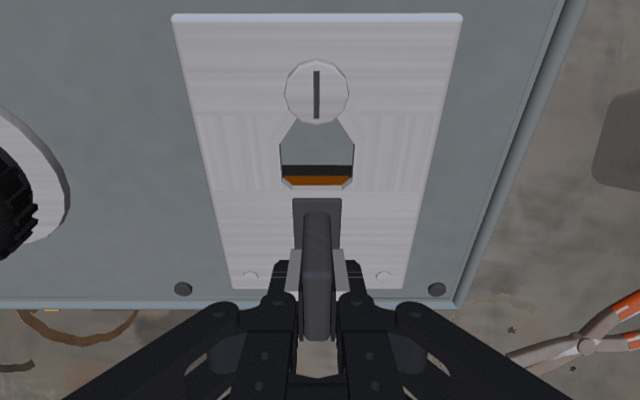

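The screw head at (316,92) now sits over the end of the slot, 30 mm of travel. Releasing and backing off along the fin.

```bash
python3 - <<'E'
from s4 import *
env.grip(.045);env.dwell(.1);s=env.get_state();print(s["force"].round(1),s["opening"])
M=M_of(s["orientation"]);env.movel(s["tcp_pos"]-M[:,2]*.06,.1)
s=env.get_state();env.movel(s["tcp_pos"]-M[:,2]*.06+np.array([0,0,.06]),.2)
s=env.get_state();print(s["time"],s["force"].round(1),s["tcp_pos"])
im,d=camera("wrist");cv2.imwrite("pics/w11.png",im);np.save("pics/w11.npy",d)
import pickle;c=calibration("wrist");pickle.dump(c,open("pics/w11.pkl","wb"))
im,_=camera("scene");cv2.imwrite("pics/scene2.png",im)
E
```

```text
[-0.1  0.3  0.2] 0.04498408001232175
31.2083 [-0.2  0.8 -0.6] [ 0.44207588 -0.19705523  0.33849652]
```

View pics/w11.png

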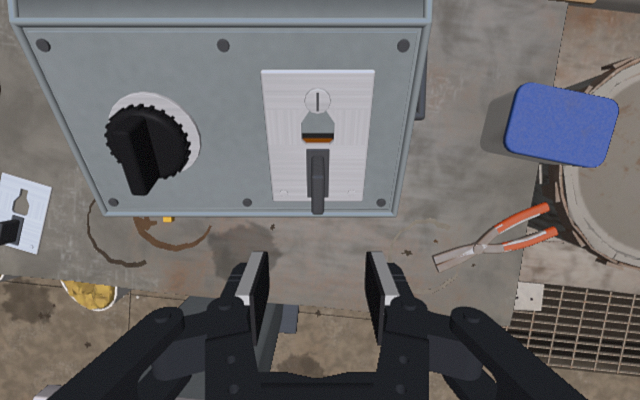

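View pics/scene2.png

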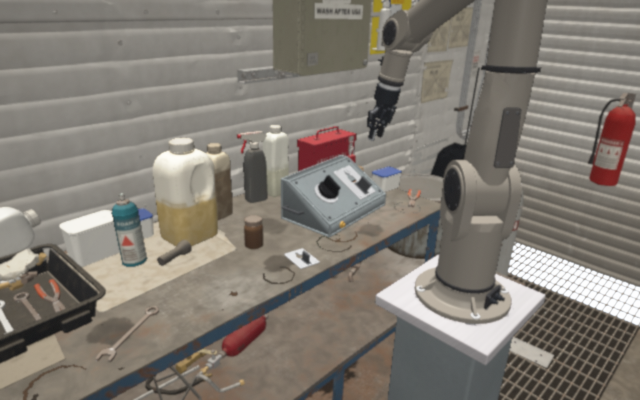

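```bash
python3 - <<'E'
from h import *
import pickle
c=pickle.load(open("pics/w11.pkl","rb"));d=np.load("pics/w11.npy")
for n,u,v,h in(("TL",262,70,.005),("TR",375,70,.005),("BL",273,201,.005),("BR",363,201,.005),("screw",317.5,101,.0145)):
    print(n,(DK.T@(plane_hit(c,u,v,O+DK[:,2]*h,DK[:,2])-O)).round(4))
for u,v in((275,85),(365,85),(283,185),(352,185)): print((DK.T@(unproj(c,u,v,d[v,u])-O)).round(4))
im=cv2.imread("pics/w11.png");cv2.imwrite("pics/w11c.png",cv2.resize(im[60:220,90:390],None,fx=2.6,fy=2.6,interpolation=cv2.INTER_CUBIC))
E
```

```text
TL [ 0.0589 -0.0296  0.005 ]
TR [ 0.0589 -0.1218  0.005 ]
BL [-0.0746 -0.0283  0.005 ]
BR [-0.0745 -0.1228  0.005 ]
screw [ 0.0365 -0.0749  0.0145]
[ 0.0465 -0.0392  0.0043]
[ 0.0466 -0.1147  0.0045]
[-0.0537 -0.0401  0.0059]
[-0.0539 -0.1099  0.0056]
```

View pics/w11c.png

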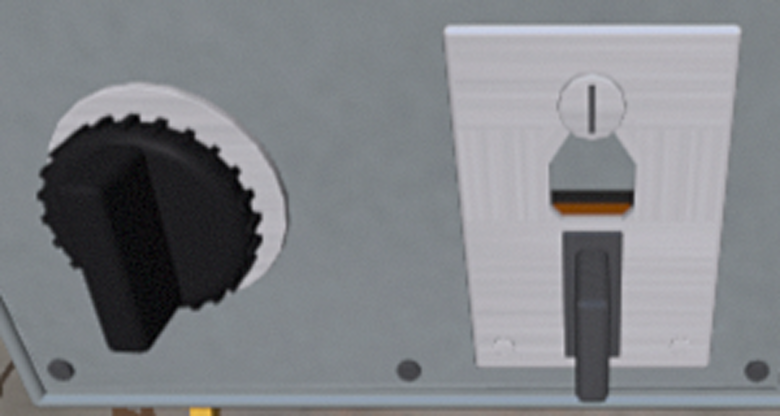

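```bash
python3 - <<'E'
from h import *
s=env.get_state();print(s["time"],np.abs(s["joint_velocities"]).max());print(job.job_done())
E
```

```text
31.3083 0.004238569567808869
the job is handed in; nothing more can be done
None
```

The cap is closed and the large guard plate is locked under the screw head. I handed the job in at 31.3 s of the 72 s; no verdict is reported.

- **Cap:** I turned it about 2.65 rad clockwise. The torque rose and dropped roughly every 0.54 rad in the second half of the turn, so I take it the ratchet clicked at least twice, with the thread at its stop. I could not read the joint values directly. The last picture shows the bar still about where I let it go.
- **Guard:** I lowered the keyhole over the head and slid it 30 mm down the slope. The last picture puts the slot end within about 1 mm of the screw axis. The plate is square to well within the limit, and depth readings put it flat on the face to about 1 mm.
- **Robot:** It is clear of everything, and the force reading is near zero.
- **Bystanders:** The brown jar, torch and white tub look unmoved in the last views; I checked them by eye only.
- **Small disagreement:** Plate outlines measured 2–5% too large in the pictures, which I put down to pixel reading and calibration. It did not affect the fit.

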